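# Zero the shim gauge on a gearcase cap

## Robot

A 6-joint arm with a two-finger parallel gripper is mounted at the origin on the work surface. World frame = base frame: x ahead of the robot, y to its left, z up, the work surface at z = 0. Lengths are in m, angles in rad, forces in N, time in s.
With the tool pointing down it reaches from about 0.3 to 0.875 m from the base axis. Payload 4.2 kg.
Tool frame: the origin (TCP) lies on the centre line of the jaws, within the pads' length; the fingertips stand 25 mm ahead of it and the grasp point (between the pads) lies 6 mm ahead of it; z points along the fingers, x is the direction in which the jaws open and shut, and the axes are right-handed (so a half turn about z gives the same grasp; the last joint's range is limited). The gripper opens to 85 mm and grips with 20 to 120 N. Pads are 22 mm wide; open, the fingers measure 114 mm over their backs; the gripper's body (76 mm by 85 mm) begins 54 mm behind the grasp point. The pads swing forward as they close: fully open they stand 13 mm farther back than shut.
Start: joints at [1.244, 0.32, 1.565, -0, 1.257, -0.02], TCP at [0.174, 0.548, 0.227] pointing down, gripper open.
Joint ranges: [-3.11, 3.11], [-0.84, 2.01], [0.21, 2.61], [-1.34, 4.49], [0.05, 2.63], [-2.56, 2.56]. Speed limits (rad/s): [2.57, 2.57, 3.14, 3.14, 3.14, 3.14].

## Interface

Orientations are given as a rotation vector (axis times angle).
In Python, from cell import status, imaging, order gives the robot as it stands. The module is installed in compiled form; this text tells all that it offers.
- The arm moves only by the tool play_rows, never from a script. Its argument "increments" is text: rows parted by semicolons, each of 7 numbers parted by spaces: the turn, a rotation vector about the tool's x, y, z in degrees, then the shift along the tool's x, y, z in mm, then the finger opening in mm, from 0 to 85.4. A call has 1 to 12 rows; each row is the pose to reach, as a shift and turn from the pose commanded when the call began, along the tool's axes at that moment; what a row does not reach only later rows make up. A row lasts 1/12 s, in which the tool goes at most 41.7 mm and 7.16 degrees, less where a joint would pass 70% of its speed; a pose out of reach is approached as far as the arm can. A call with a gripper value outside its range is refused whole. The fingers move at their own pace and stop on an object; "grip_force" is the grip in N (left out, the last holds). Time passes only in rows, so rows that repeat a pose let the fingers close. It gives the time, the measured TCP pose, the force and the opening at its end, in the units of the state.
- status.observe(): the state, without advancing time (a new reading comes with each control period).
- imaging.capture(name): name is "scene" or "top"; returns the picture (384x512x3 uint8, red, green, blue); there is no depth.
- imaging.camera_model(name): a dict with "camera_matrix" (3x3 intrinsics, pixels), "cam_to_world" (4x4, takes a point from camera to world coordinates). Camera axes: x right, y down, z forward; pixel columns grow to the right and rows downward; lengths in m; the calibration is good to about 2 mm. A picture is of the moment at which its call begins. camera_model takes no time and is no camera call.
- order.sign_off(): hands the job in, once; it reports no verdict.
The state is a dict: "clock": time; "q": joint angles; "qd": joint speeds; "joint_torque": joint torques, N m; "position": TCP position; "tcp_rot": TCP orientation; "contact_force": force on the tool from outside, world axes, zero at the start; "ft_torque": the same for the moment, N m; "finger_gap": finger opening in m.
Only numpy, scipy, OpenCV 4.12 (cv2) and the standard library are available. Lean on these libraries where they do the work, as an engineer would, in place of code of your own. Each camera call takes 0.05 s, during which the arm holds its last target.

## Task

Lay the oblong notched gearcase cap flat in the shim gauge's nest with its notch over the key, and let go of it. Then take the brass stylus from its oak rest, press the gauge's recessed zero button fully in with the stylus's tip for about half a second while the cap lies in the nest, let the button spring back, and hang the stylus upright in its rest again with the flange flat on the block. Leave the other things on the bench where they are.

Things in the scene. Friction and masses are not known exactly. Their poses are not given: they have to be found in the camera images.
- cap: grey cast-aluminium gearcase cap, a flat oblong plate 110 (x) x 76 (y) x 14 mm thick lying on the bench, with a straight upright rib to grip it by: 60 mm long (along x, from x = -34 to +26), 22 mm wide (y), its top 44 mm above the plate's underside. A square notch 20 mm wide and 18 mm deep, open at the edge, is cut in the +x end off-centre, centred at y = +18 mm. Origin at the centre of the underside; z up. 0.3 to 0.5 kg
- cap_rib (a point): point on the cap's rib, in its middle, 36 mm above the cap's underside; axes as the cap's
- cap_notch (a point): point in the middle of the cap's notch, at the level of the cap's underside: 47 mm along +x and 18 mm along +y from the cap's origin
- gauge: bench shim gauge bolted to the bench: steel base 160 (x) x 300 (y) x 15 mm; on its -y half the keyed nest, on its +y half a grey console 110 x 110 mm whose flat top is 60 mm above the bench, with a dark display and one recessed button. Origin under the base's centre, z up. Does not move during the work
- nest (a point): centre of the nest's floor, 15 mm above the bench, axes as the gauge's. The nest is a pocket 118 (x) x 84 (y) mm inside walls 8 mm thick and 12 mm high, long side along x. The cap lies flat on the floor only when its notch straddles the key (cap's x along the nest's x); turned end for end it rides up on the key
- key (a point): foot of the nest's key, a block 12 x 12 mm and 16 mm tall standing at the nest's +x wall, 53 mm along +x and 18 mm along +y from the nest's centre
- recess (a point): centre of the mouth of the button's recess, a square well 22 x 22 mm in the console's top (60 mm above the bench), open straight upward. The released button's face lies 18 mm below this point
- button_face (a point): centre of the zero button's round face (18 mm diameter), looking up; sinks as the button is pressed
- zero_button (a joint): travel of the zero button in m: 0 is released, 0.007 fully pressed (downward, on its stop). Spring: about 1.5 N to start, 5 N fully pressed; it springs back by itself
- stylus: brass stylus hanging upright in its rest: round flange 44 mm diameter and 6 mm thick; above it a square handle 18 x 18 mm reaching from 6 to 66 mm above the flange's underside, below it a round steel shaft 8 mm diameter and 60 mm long. Origin at the centre of the flange's underside, z up along the handle, x and y square to the handle's flats. 0.15 kg
- stylus_tip (a point): end of the stylus's shaft, 60 mm below the flange's underside
- rest: fixed oak block 80 x 80 x 70 mm tall with a square hole 26 x 26 mm straight down through its middle; the stylus hangs in it, flange flat on the block's top. Origin under its centre
- rest_hole (a point): centre of the hole's mouth on top of the oak rest, 70 mm above the bench; the stylus's origin lies here when it hangs in the rest
- feeler_gauge: bystander: steel feeler gauge folded shut, a flat bar 110 x 24 x 12 mm lying along y; origin under its centre
- plug_socket: bystander: red plastic spark plug socket standing upright, 30 mm diameter, 70 mm tall; origin under its centre
- tin_cup: bystander: open tin cup, 76 mm across, 65 mm tall, two brass shear pins lying in it; origin under its centre
- round_cover: bystander: round aluminium cover, 84 mm diameter, with a round boss, 34 mm tall in all, no notch; not the cap to be gauged; origin under its centre
- screwdriver: bystander: ordinary screwdriver lying on the bench; not the stylus; origin near its middle
Not all that is in view belongs to the job. Several things have the shape of the stylus; the one meant has the colours described above.

How it is judged:
By the outcome, as a careful person would: the job done as asked, in the order asked, and still so for the second after the job is handed in, with the robot touching nothing.
It also fails if it takes over 58 s, if anything falls off the work surface, if the arm or the gripper's body presses on something with over 40 N, if the wrist force passes 120 N, or if a joint passes its speed limit or range.

## Working session

There is one attempt and no reset: what is moved stays moved. The work goes in short steps, Python scripts to look and compute and a tool call to move; the robot and the scene stay as the last step left them, time stands still between calls to the robot, and variables do not carry over. Pictures are saved under pics/ and viewed, and the job is handed in when it is done.

Besides the shell and the picture viewer there is one more tool, called after "Call:" by a JSON object that holds its "method" and its "body", one argument or row to a line. play_rows: Moves the arm, as the interface text tells. Its arguments: {"type":"object","properties":{"increments":{"type":"string"},"grip_force":{"type":"number"}},"required":["increments"]}

```bash
mkdir -p pics
python3 - <<'E'
from cell import status, imaging
import cv2,numpy as np
s=status.observe()
for k,v in s.items(): print(k,np.round(v,4))
for n in ("scene","top"):
    im=imaging.capture(n); cv2.imwrite(f"pics/{n}0.png",im[:,:,::-1])
    m=imaging.camera_model(n); print(n,np.round(m["camera_matrix"],2).tolist(),np.round(m["cam_to_world"],4).tolist())
E
```

```text
clock 0.0
q [ 1.244   0.3203  1.5657 -0.      1.2574 -0.02  ]
qd [ 0.0003 -0.0002 -0.0014 -0.001   0.0005  0.0011]
joint_torque [-1.10000e-03 -4.15522e+01 -2.34157e+01 -0.00000e+00  8.10000e-03
 -0.00000e+00]
position [0.1735 0.5477 0.2261]
tcp_rot [ 2.5339e+00  1.8554e+00 -2.2000e-03]
contact_force [-0.0397  1.212  -0.9595]
ft_torque [-0.0123 -0.0047  0.0033]
finger_gap 0.0855
scene [[372.68, 0.0, 251.13], [0.0, 372.68, 193.19], [0.0, 0.0, 1.0]] [[-0.7579, 0.5216, -0.3919, 0.9598], [0.6522, 0.5922, -0.4732, 0.5751], [-0.0147, -0.6142, -0.789, 0.8969], [0.0, 0.0, 0.0, 1.0]]
top [[412.45, 0.0, 250.77], [0.0, 412.45, 195.22], [0.0, 0.0, 1.0]] [[0.0079, -0.9884, 0.1519, 0.3347], [-0.9999, -0.009, -0.0069, 0.0795], [0.0082, -0.1518, -0.9884, 1.3493], [0.0, 0.0, 0.0, 1.0]]
```

View pics/scene0.png

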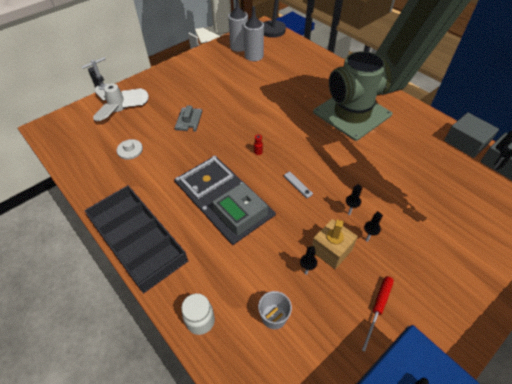

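View pics/top0.png

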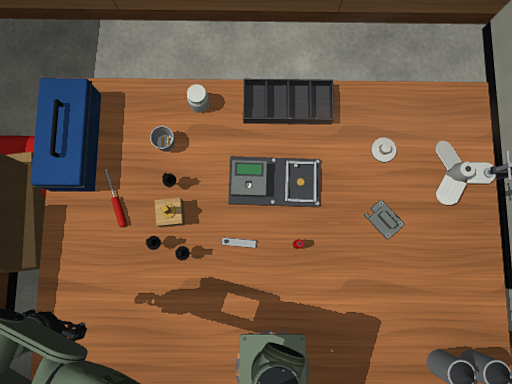

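Run:
```python
import cv2,numpy as np
t=cv2.imread("pics/top0.png"); s=cv2.imread("pics/scene0.png")
def z(im,x0,y0,w,h,f): return cv2.resize(im[y0:y0+h,x0:x0+w],None,fx=f,fy=f,interpolation=cv2.INTER_CUBIC)
cv2.imwrite("pics/tg.png",z(t,222,148,108,66,7))
cv2.imwrite("pics/tc.png",np.hstack([z(t,355,192,56,56,7),z(t,145,185,56,56,7)]))
cv2.imwrite("pics/sc.png",np.vstack([z(s,165,145,120,100,5)]))
cv2.imwrite("pics/sc2.png",np.hstack([z(s,165,95,48,48,8),z(s,305,210,60,60,6.4)]))
```

```text
(no output)
```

View pics/tg.png

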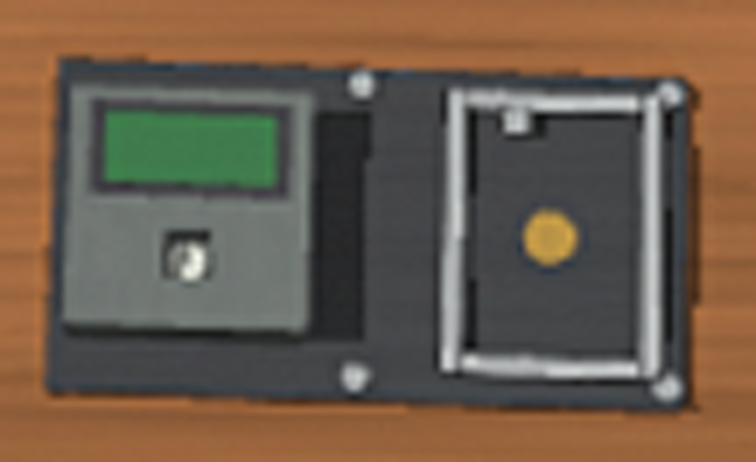

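View pics/tc.png

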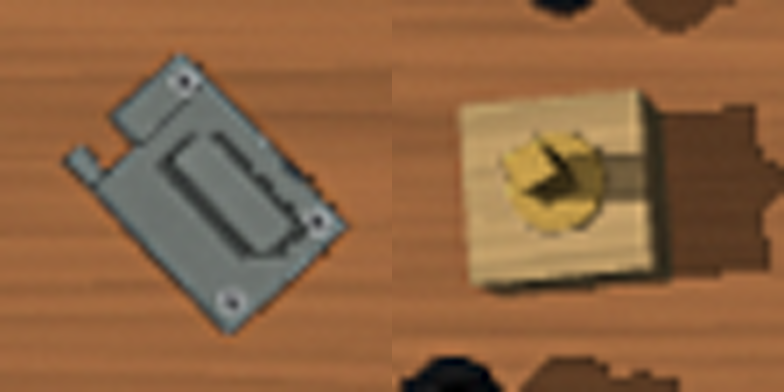

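View pics/sc.png

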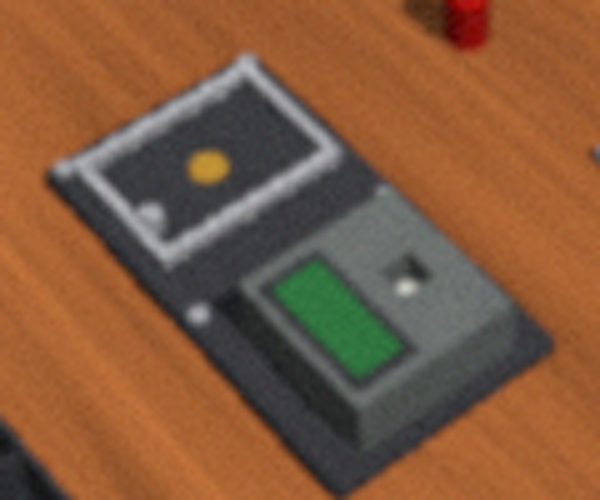

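View pics/sc2.png

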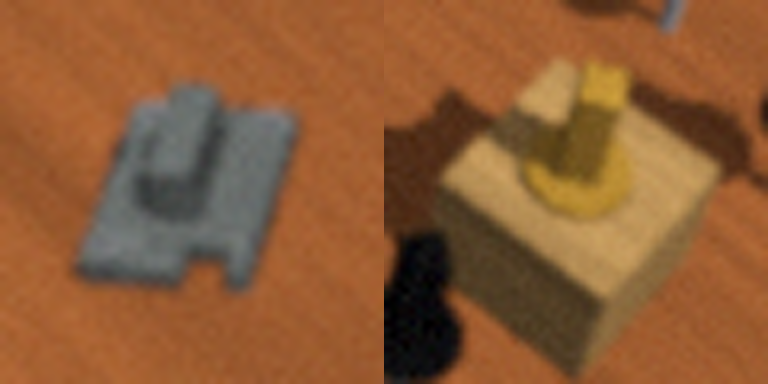

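```bash
cat > h.py <<'E'
import numpy as np,cv2
from scipy.optimize import least_squares
from cell import imaging,status
M={n:imaging.camera_model(n) for n in("scene","top")}
def proj(n,P):
    m=M[n];T=np.linalg.inv(m["cam_to_world"]);p=np.atleast_2d(P)@T[:3,:3].T+T[:3,3]
    q=p@m["camera_matrix"].T; return q[:,:2]/q[:,2:]
def ray(n,uv,z):
    m=M[n];K=m["camera_matrix"];C=m["cam_to_world"]
    d=C[:3,:3]@np.linalg.solve(K,[uv[0],uv[1],1]);o=C[:3,3];return o+d*(z-o[2])/d[2]
def place(p,L):
    c,s=np.cos(p[2]),np.sin(p[2]);L=np.atleast_2d(L)
    return np.c_[p[0]+c*L[:,0]-s*L[:,1],p[1]+s*L[:,0]+c*L[:,1],L[:,2]]
def box(cx,cy,w,d,z): return [[cx+a*w/2,cy+b*d/2,z] for a,b in((1,1),(1,-1),(-1,-1),(-1,1))]
def uncrop(u,o,f): return (np.array(u)+.5)/f-.5+np.array(o)
def fit(obs,p0):  # obs list (cam, L, uv)
    f=lambda p:np.concatenate([(proj(n,place(p,L))-uv).ravel() for n,L,uv in obs])
    r=least_squares(f,p0,loss="soft_l1",f_scale=.7); return r.x,[np.round(f(r.x)[i:i+2],2) for i in range(0,2*len(obs),2)]
def over(im,n,quads,o,w,h,f):
    c=cv2.resize(im[o[1]:o[1]+h,o[0]:o[0]+w],None,fx=f,fy=f,interpolation=cv2.INTER_CUBIC)
    for P in quads:
        q=(proj(n,P)-o+.5)*f-.5; cv2.polylines(c,[np.round(q).astype(int)],True,(255,0,255),1)
    return c
E
cat > f1.py <<'E'
from h import *
mm=lambda L:np.array(L)/1000
G=[]
def add(G,n,Ls,us,o,f):
    for L,u in zip(Ls,us): G.append((n,mm(L),uncrop(u,o,f)))
add(G,"top",box(0,0,160,300,15),[(62,58),(690,80),(686,405),(50,388)],(222,148),7)
add(G,"scene",[[80,-150,15],[-80,-150,15],[-80,150,15],[80,150,15]],[(48,176),(248,53),(553,343),(340,488)],(165,145),5)
g,r=fit(G,[.45,.05,0]);print("gauge",g,r)
gi=lambda w:(np.array([[np.cos(g[2]),np.sin(g[2])],[-np.sin(g[2]),np.cos(g[2])]])@(np.array(w)[:2]-g[:2]))*1000
for nm,n,u,o,f,z in [("recess","top",(187,256),(222,148),7,.06),("recess","scene",(407,273),(165,145),5,.06),("disc","top",(550,237),(222,148),7,.015),("disc","scene",(208,167),(165,145),5,.015),("key","top",(517,118),(222,148),7,.031)]:
    w=ray(n,uncrop(u,o,f),z);print(nm,n,w.round(4),gi(w).round(1))
C=[]
add(C,"top",box(0,0,110,76,14),[(65,157),(182,53),(347,227),(230,334)],(355,192),7)
c,r=fit(C,[.4,-.25,.8]);print("cap",c,r)
R=[]
add(R,"top",box(0,0,80,80,70),[(68,105),(248,90),(263,270),(78,285)],(145,185),7)
add(R,"scene",[[40,-40,70],[-40,-40,70],[-40,40,70],[40,40,70]],[(440-384,180),(555-384,60),(720-384,165),(605-384,298)],(305,210),6.4)
rs,r=fit(R,[.37,.25,0]);print("rest",rs,r)
np.save("p.npy",[g,c,rs])
t=cv2.imread("pics/top0.png"); s=cv2.imread("pics/scene0.png")
pl=lambda p,B:place(p,mm(B))
ny=-75
gq=[pl(g,box(0,0,160,300,15)),pl(g,box(0,75,110,110,60)),pl(g,box(0,ny,134,100,27)),pl(g,box(0,ny,118,84,15)),pl(g,box(53,ny+18,12,12,31)),pl(g,box(0,75,22,22,60))]
notch=[[55,8,14],[37,8,14],[37,28,14],[55,28,14]]
cq=[pl(c,box(0,0,110,76,14)),pl(c,box(-4,0,60,22,44)),pl(c,notch)]
sq=[pl(rs,box(0,0,80,80,70)),pl(rs,box(0,0,18,18,136)),pl(rs,box(0,0,18,18,76))]
cv2.imwrite("pics/o1.png",over(t,"top",gq,(222,148),108,66,7))
cv2.imwrite("pics/o2.png",over(s,"scene",gq,(165,145),120,100,5))
cv2.imwrite("pics/o3.png",np.hstack([over(t,"top",cq,(355,192),56,56,7),over(s,"scene",cq,(165,95),49,49,8)]))
cv2.imwrite("pics/o4.png",np.hstack([over(t,"top",sq,(145,185),50,50,8),over(s,"scene",sq,(310,210),50,50,8)]))
E
python3 f1.py
```

```text
gauge [ 0.5895935  -0.00708263 -0.01942025] [array([-0.76, -0.35]), array([-0.23, -0.91]), array([0.25, 0.41]), array([-0.77,  0.25]), array([-1.4 , -1.33]), array([ 0.22, -0.94]), array([ 0.6 , -1.52]), array([-0.64,  0.6 ])]
recess top [0.5683 0.0787 0.06  ] [-22.9  85.3]
recess scene [0.569  0.0799 0.06  ] [-22.3  86.5]
disc top [ 0.5871 -0.092   0.015 ] [ -0.8 -85. ]
disc scene [ 0.5875 -0.0913  0.015 ] [ -0.4 -84.2]
key top [ 0.6406 -0.0751  0.031 ] [ 52.3 -67. ]
cap [ 0.46543421 -0.36402711  0.73064258] [array([0.02, 0.08]), array([ 0.01, -0.31]), array([-0.02, -0.02]), array([-0.02,  0.23])]
rest [0.47885704 0.32846112 0.11089319] [array([-0.15,  0.17]), array([-0.32, -0.25]), array([-0.47, -0.59]), array([ 0.16, -0.1 ]), array([-0.15, -0.47]), array([ 0.14, -0.84]), array([-0.  ,  0.16]), array([ 0.02, -0.13])]
```

```bash
sed -i 's/^ny=-75/ny=-85/; s/box(0,75,110,110,60)/box(0,85,110,110,60)/; s/box(0,75,22,22,60)/box(-22.5,86,22,22,60)/' f1.py; python3 f1.py>/dev/null; python3 -c "
import cv2,numpy as np
a=[cv2.imread(f'pics/o{i}.png') for i in (1,2,3,4)]
cv2.imwrite('pics/o12.png',a[1])"
```

```text
(no output)
```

View pics/o1.png

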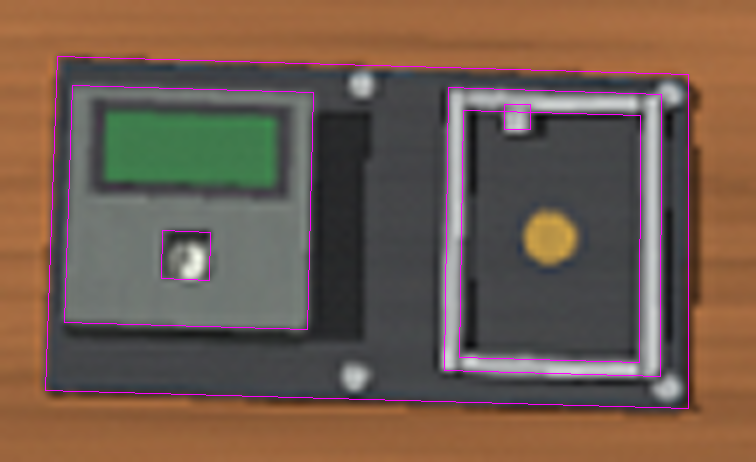

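View pics/o2.png

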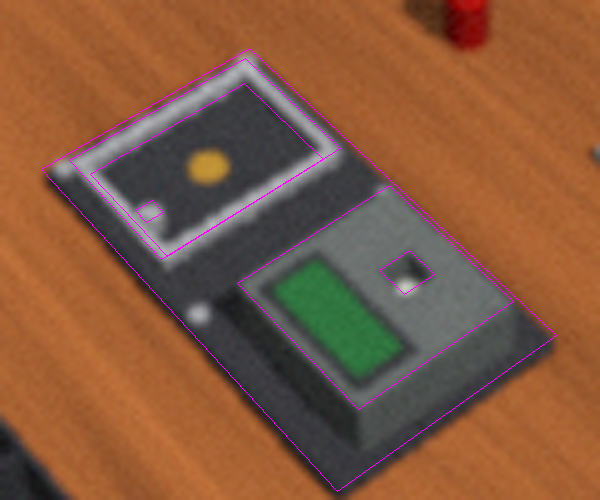

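View pics/o3.png

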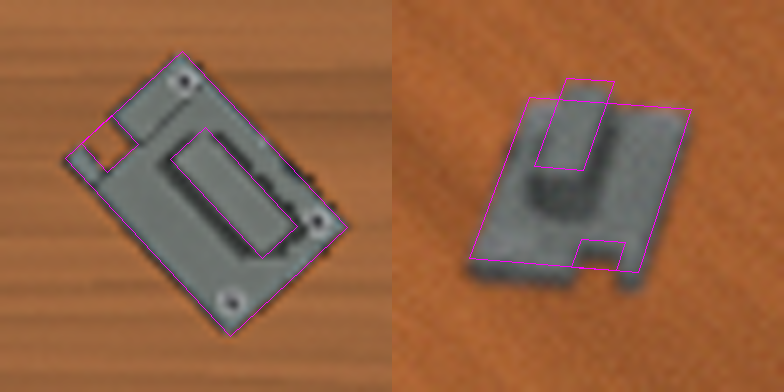

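View pics/o4.png

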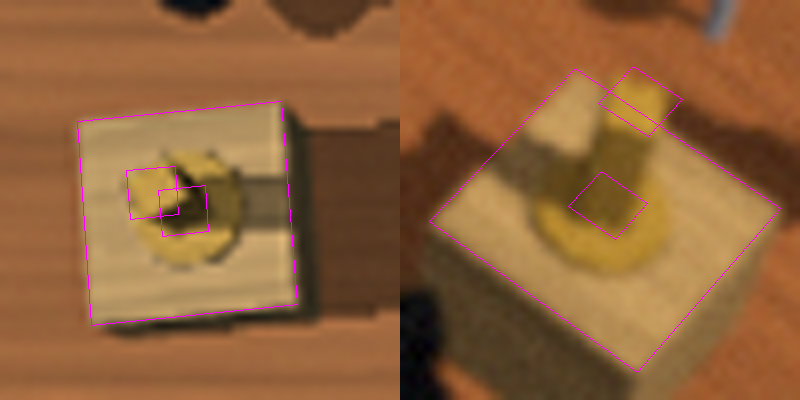

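```bash
cat > f2.py <<'E'
from h import *
g,c,rs=np.load("p.npy")
t=cv2.imread("pics/top0.png"); s=cv2.imread("pics/scene0.png")
rows=[]
for n,im,o in(("top",t,(155,197)),("scene",s,(322,215))):
    r=[]
    for a in (None,15,30,45):
        q=[]
        if a is not None:
            p=[rs[0],rs[1],np.radians(a)]
            if n=="scene": p[:2]=np.array(p[:2])+[.000,.000]
            q=[place(p,np.array(box(0,0,18,18,z))/1000) for z in(76,136)]
        r.append(over(im,n,q,o,26,32,7.5))
    rows.append(np.hstack(r))
cv2.imwrite("pics/yaw.png",np.vstack(rows))
E
python3 f2.py
```

```text
(no output)
```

View pics/yaw.png

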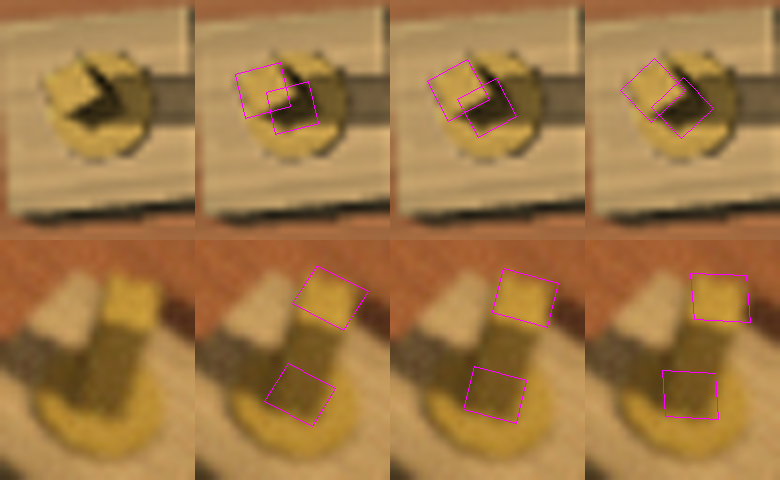

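```bash
cat > inc.py <<'E'
import sys,numpy as np
from cell import status
from scipy.spatial.transform import Rotation as Ro
def inc(x,y,z,az,s=None):
    s=s or status.observe()
    R=Ro.from_rotvec(s["tcp_rot"]); X=np.array([np.cos(np.radians(az)),np.sin(np.radians(az)),0]);Z=np.array([0,0,-1.])
    T=Ro.from_matrix(np.c_[X,np.cross(Z,X),Z])
    d=(R.inv()*T).as_rotvec(degrees=True); sh=R.inv().apply(np.array([x,y,z])-s["position"])*1000
    print("turn",d.round(1),"shift",sh.round(1),"rows>=%.1f"%max(np.linalg.norm(sh)/41.7,np.linalg.norm(d)/7.16))
if __name__=="__main__":
    s=status.observe();x=R=Ro.from_rotvec(s["tcp_rot"]).as_matrix()
    print("t %.2f"%s["clock"],"pos",np.round(s["position"],4),"az %.1f"%np.degrees(np.arctan2(R[1,0],R[0,0])),"z",R[:,2].round(3),"q",np.round(s["q"],2),"F",np.round(s["contact_force"],1),"gap %.4f"%s["finger_gap"])
    for a in sys.argv[1:]: inc(*map(float,a.split(",")))
E
python3 - <<'E'
from h import *
g,c,rs=np.load("p.npy")
print("cap rib",place(c,[-.004,0,0]),np.degrees(c[2]))
print("nest",place(g,[0,-.085,0]),np.degrees(g[2]),"recess",place(g,[-.0225,.086,0]))
for u in((169,180),(153,242),(182,253)):print(ray("top",u,.08))
E
python3 inc.py 0.45,0.15,0.24,12 0.4624,-0.3667,0.15,-48.1
```

```text
cap rib [[ 0.46245523 -0.3666965   0.        ]] 41.8627362917254
nest [[ 0.58794288 -0.0920666   0.        ]] -1.1126982535031202 recess [[0.56876778 0.07933808 0.        ]]
[0.57552679 0.32666446 0.08      ]
[0.38244168 0.36814553 0.08      ]
[0.34987948 0.27858404 0.08      ]
t 0.10 pos [0.1735 0.5477 0.2262] az 72.4 z [-0.    -0.001 -1.   ] q [ 1.24  0.32  1.57 -0.    1.26 -0.02] F [-0.3  0.7 -0.6] gap 0.0856
turn [ 0.   0.1 60.4] shift [-295.7  383.7  -13.4] rows>=11.6
turn [1.000e-01 1.000e-01 1.205e+02] shift [-784.4  551.5   77.4] rows>=23.1
```

Call:
{"method": "play_rows", "body": {
  "increments": "0 0 30 -148 192 -7 85;0 0 60.4 -296 384 -13 85;0 0 60.4 -296 384 -13 85;0 0 60.4 -296 384 -13 85;0 0 60.4 -296 384 -13 85;0 0 60.4 -296 384 -13 85;0 0 60.4 -296 384 -13 85;0 0 60.4 -296 384 -13 85;0 0 60.4 -296 384 -13 85;0 0 60.4 -296 384 -13 85;0 0 60.4 -296 384 -13 85;0 0 60.4 -296 384 -13 85"
}}

```text
clock: 1.1
position: [0.4517, 0.1469, 0.2398]
tcp_rot: [3.124, 0.326, 0.001]
contact_force: [-0.6, 0.7, 0.4]
finger_gap: 0.085
```

```bash
python3 inc.py 0.4624,-0.3667,0.12,-48.1
```

```text
t 1.10 pos [0.4517 0.1469 0.2398] az 11.9 z [ 0.001 -0.001 -1.   ] q [ 0.29  0.15  1.76 -0.    1.23  0.08] F [-0.6  0.7  0.4] gap 0.0850
turn [ 0. -0. 60.] shift [-95.5 504.6 120.3] rows>=12.7
```

Call:
{"method": "play_rows", "body": {
  "increments": "0 0 60 -95 505 80 85;0 0 60 -95 505 80 85;0 0 60 -95 505 80 85;0 0 60 -95 505 80 85;0 0 60 -95 505 80 85;0 0 60 -95 505 80 85;0 0 60 -95 505 80 85;0 0 60 -95 505 80 85;0 0 60 -95 505 80 85;0 0 60 -95 505 80 85;0 0 60 -95 505 80 85;0 0 60 -95 505 80 85"
}}

```text
clock: 2.1
position: [0.4615, -0.3458, 0.1622]
tcp_rot: [-2.869, 1.278, 0.001]
contact_force: [0.9, 0.6, 0.3]
finger_gap: 0.0848
```

Call:
{"method": "play_rows", "body": {
  "increments": "0 0 0 0 0 0 85;0 0 0 0 0 0 85"
}}

```text
clock: 2.27
position: [0.4613, -0.3453, 0.1616]
tcp_rot: [-2.867, 1.282, 0.004]
contact_force: [-0.4, 0.4, 0.5]
finger_gap: 0.085
```

```bash
python3 inc.py 0.4624,-0.3667,0.08,-48.1;python3 - <<'E'
from h import *
cv2.imwrite("pics/a1.png",np.hstack([imaging.capture("top")[150:280,280:460,::-1],imaging.capture("scene")[40:170,100:280,::-1]]).repeat(2,0).repeat(2,1))
E
```

```text
t 2.27 pos [ 0.4613 -0.3453  0.1616] az -48.2 z [-0.002  0.002 -1.   ] q [-0.66  0.37  1.66  0.    1.11  0.18] F [-0.4  0.4  0.5] gap 0.0850
turn [ 0.   0.1 -0.1] shift [16.8 13.4 81.6] rows>=2.0
```

View pics/a1.png

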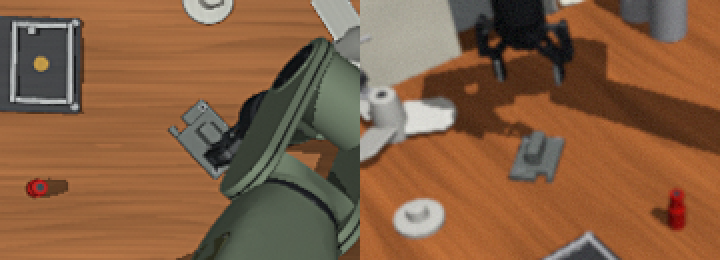

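Call:
{"method": "play_rows", "body": {
  "increments": "0 0 0 17 13.4 40 85;0 0 0 17 13.4 81 85;0 0 0 17 13.4 81 85;0 0 0 17 13.4 81 85"
}}

```text
clock: 2.7
position: [0.4623, -0.3628, 0.0804]
tcp_rot: [-2.869, 1.274, 0.009]
contact_force: [0.3, 0.2, -0.0]
finger_gap: 0.0849
```

```bash
python3 inc.py 0.4624,-0.3667,0.044,-48.1
```

```text
t 2.70 pos [ 0.4623 -0.3628  0.0804] az -47.9 z [-0.005  0.004 -1.   ] q [-0.69  0.47  1.73  0.    0.95  0.15] F [ 0.3  0.2 -0. ] gap 0.0849
turn [0.  0.4 0.2] shift [ 3.1  2.5 36.4] rows>=0.9
```

Call:
{"method": "play_rows", "body": {
  "increments": "0 0.4 0 3 2.5 18 85;0 0.4 0 3 2.5 36 85;0 0.4 0 3 2.5 36 85;0 0.4 0 3 2.5 36 85"
}}

```text
clock: 3.03
position: [0.4645, -0.3689, 0.0478]
tcp_rot: [2.868, -1.274, 0.012]
contact_force: [0.1, -0.1, 0.6]
finger_gap: 0.0851
```

```bash
python3 inc.py 0.4624,-0.3667,0.044,-48.1
```

```text
t 3.03 pos [ 0.4645 -0.3689  0.0478] az -47.9 z [ 0.006 -0.006 -1.   ] q [-0.69  0.51  1.76 -0.    0.86  0.15] F [ 0.1 -0.1  0.6] gap 0.0851
turn [-0.  -0.5  0.2] shift [-3.1  0.1  3.8] rows>=0.1
```

Call:
{"method": "play_rows", "body": {
  "increments": "0 0 0 0 0 0 85;0 0 0 0 0 0 85;0 0 0 0 0 0 85"
}}

```text
clock: 3.28
position: [0.4645, -0.3697, 0.0476]
tcp_rot: [2.867, -1.275, 0.014]
contact_force: [0.1, -0.4, 0.3]
finger_gap: 0.0852
```

```bash
python3 inc.py 0.4624,-0.3667,0.044,-48.1
```

```text
t 3.28 pos [ 0.4645 -0.3697  0.0476] az -48.0 z [ 0.007 -0.007 -1.   ] q [-0.69  0.51  1.76 -0.    0.86  0.15] F [ 0.1 -0.4  0.3] gap 0.0852
turn [-0.  -0.6  0.1] shift [-3.7 -0.5  3.6] rows>=0.1
```

Call:
{"method": "play_rows", "body": {
  "increments": "0 -0.5 0 -3.5 -0.5 3 85;0 -0.5 0 -3.5 -0.5 3 85;0 -0.5 0 -3.5 -0.5 3 85;0 -0.5 0 -3.5 -0.5 3 85"
}}

```text
clock: 3.62
position: [0.4617, -0.3664, 0.0429]
tcp_rot: [-2.869, 1.277, 0.003]
contact_force: [-0.7, -0.6, 0.6]
finger_gap: 0.0847
```

```bash
python3 inc.py 0.4624,-0.3667,0.044,-48.1
```

```text
t 3.62 pos [ 0.4617 -0.3664  0.0429] az -48.0 z [-0.001  0.001 -1.   ] q [-0.69  0.51  1.77  0.    0.86  0.15] F [-0.7 -0.6  0.6] gap 0.0847
turn [-0.   0.1  0.1] shift [ 0.6 -0.3 -1.1] rows>=0.0
```

Call:
{"method": "play_rows", "body": {
  "increments": "0 0 0 0.5 0 -1 15;0 0 0 0.5 0 -1 15;0 0 0 0.5 0 -1 15;0 0 0 0.5 0 -1 15;0 0 0 0.5 0 -1 15;0 0 0 0.5 0 -1 15;0 0 0 0.5 0 -1 15;0 0 0 0.5 0 -1 15",
  "grip_force": 60
}}

```text
clock: 4.28
position: [0.4621, -0.3668, 0.0439]
tcp_rot: [-2.87, 1.277, 0.003]
contact_force: [0.6, -0.7, 0.1]
finger_gap: 0.0147
```

```bash
python3 inc.py
```

```text
t 4.28 pos [ 0.4621 -0.3668  0.0439] az -48.0 z [-0.001  0.001 -1.   ] q [-0.69  0.51  1.77  0.    0.87  0.15] F [ 0.6 -0.7  0.1] gap 0.0147
```

Run:
```python
from h import *
a=imaging.capture("scene");b=imaging.capture("top")
cv2.imwrite("pics/a2.png",np.hstack([cv2.resize(b[180:260,340:440,::-1],None,fx=4,fy=4),cv2.resize(a[50:130,130:230,::-1],None,fx=4,fy=4)]))
```

```text
(no output)
```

View pics/a2.png

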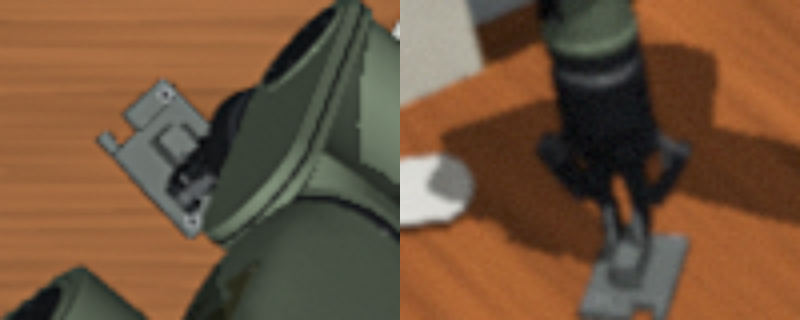

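Run:
```python
from h import *
a=imaging.capture("scene");b=imaging.capture("top")
g,c,rs=np.load("p.npy")
p=np.array(status.observe()["position"])
u=np.array([np.cos(np.radians(-48)),np.sin(np.radians(-48)),0]);zz=np.array([0,0,1.])
v=np.array([-u[1],u[0],0])
q=[place(c,np.array(box(0,0,110,76,14))/1000),place(c,np.array(box(-4,0,60,22,44))/1000),
 [p-u*.0075-zz*.025,p+u*.0075-zz*.025],[p-u*.0075+zz*.05,p-u*.0075-zz*.025],[p-v*.011-zz*.025,p+v*.011-zz*.025]]
cv2.imwrite("pics/a3.png",np.hstack([over(b[:,:,::-1],"top",q,(350,185),60,60,6.6),over(a[:,:,::-1],"scene",q,(160,80),60,60,6.6)]))
```

```text
(no output)
```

View pics/a3.png

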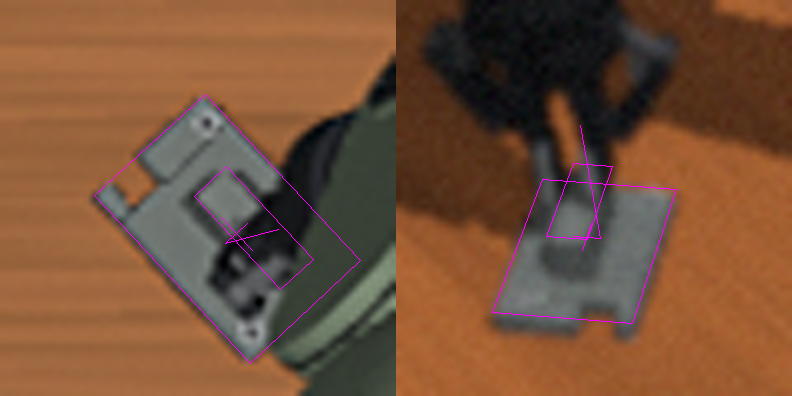

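Run:
```python
from h import *
a=imaging.capture("scene");b=imaging.capture("top")
cv2.imwrite("pics/a4.png",np.hstack([cv2.resize(b[207:242,370:405,::-1],None,fx=11,fy=11,interpolation=2),cv2.resize(a[90:130,165:205,::-1],None,fx=9.6,fy=9.65,interpolation=2)[:385]]))
```

```text
(no output)
```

View pics/a4.png

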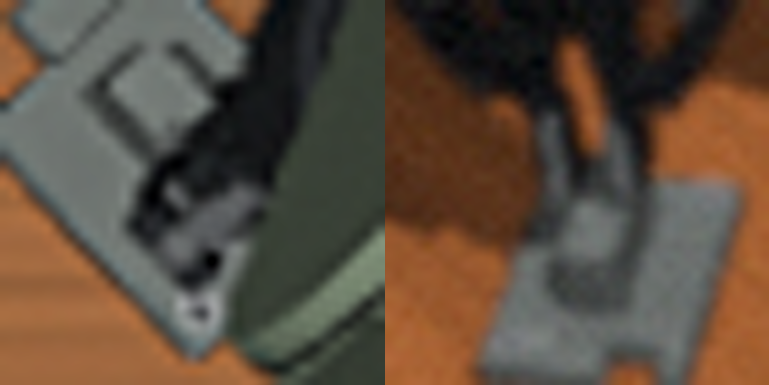

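Run:
```python
from h import *
def tri(ut,us):
    f=lambda X:np.concatenate([(proj("top",X)-ut).ravel(),(proj("scene",X)-us).ravel()])
    r=least_squares(f,[.46,-.36,.03]);return r.x.round(4),r.fun.round(1)
print(tri((388.2,228.4),(186.4,109)))
for z in(.014,.03,.044,.06,.08):print(z,ray("top",(388.2,228.4),z)[:2].round(3),ray("scene",(186.4,110),z)[:2].round(3))
```

```text
(array([ 0.443 , -0.3806,  0.0257]), array([ 2.4, -2.7,  4. ,  0.7]))
0.014 [ 0.435 -0.377] [ 0.448 -0.402]
0.03 [ 0.434 -0.371] [ 0.457 -0.384]
0.044 [ 0.433 -0.366] [ 0.465 -0.369]
0.06 [ 0.432 -0.361] [ 0.474 -0.351]
0.08 [ 0.43  -0.354] [ 0.486 -0.329]
```

Call:
{"method": "play_rows", "body": {
  "increments": "0 0 0 0 0 0 8;0 0 0 0 0 0 8;0 0 0 0 0 0 8"
}}

```text
clock: 4.83
position: [0.4621, -0.3668, 0.0439]
tcp_rot: [-2.87, 1.277, 0.003]
contact_force: [-0.4, 0.5, 0.4]
finger_gap: 0.0084
```

Run:
```python
from h import *
a=imaging.capture("scene");b=imaging.capture("top")
print(status.observe()["finger_gap"])
cv2.imwrite("pics/a5.png",np.hstack([cv2.resize(b[207:242,370:405,::-1],None,fx=11,fy=11,interpolation=2),cv2.resize(a[90:130,165:205,::-1],None,fx=9.6,fy=9.65,interpolation=2)[:385]]))
```

```text
0.007888056993743323
```

View pics/a5.png

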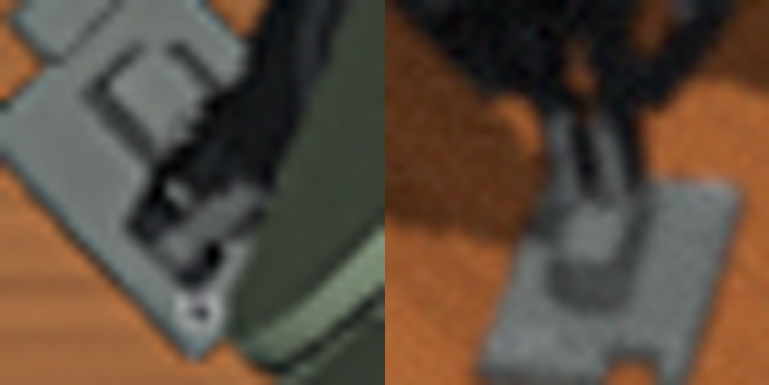

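Call:
{"method": "play_rows", "body": {
  "increments": "0 0 0 0 0 0 60;0 0 0 0 0 0 60;0 0 0 0 0 0 60;0 0 0 0 0 0 60;0 0 0 0 0 0 60"
}}

```text
clock: 5.35
position: [0.4621, -0.3668, 0.0439]
tcp_rot: [-2.869, 1.277, 0.002]
contact_force: [0.6, 0.8, -0.5]
finger_gap: 0.0602
```

Run:
```python
from h import *
a=imaging.capture("scene");b=imaging.capture("top")
s=status.observe();print(s["finger_gap"],s["position"])
p=s["position"];u=np.array([np.cos(np.radians(-48)),np.sin(np.radians(-48)),0]);v=np.array([-u[1],u[0],0]);zz=np.array([0,0,1])
q=[]
for sg in(1,-1):
  for h in (-.025,0,.025):
    e=p+sg*u*.03+zz*h; q.append([e-v*.011,e+v*.011])
cv2.imwrite("pics/a6.png",np.hstack([over(b[:,:,::-1],"top",q,(360,190),50,50,7.9),over(a[:,:,::-1],"scene",q,(160,80),50,50,7.9)]))
cv2.imwrite("pics/a6r.png",np.hstack([over(b[:,:,::-1],"top",[],(360,190),50,50,7.9),over(a[:,:,::-1],"scene",[],(160,80),50,50,7.9)]))
```

```text
0.060116453556318415 [ 0.46209377 -0.36684343  0.04392083]
```

View pics/a6.png

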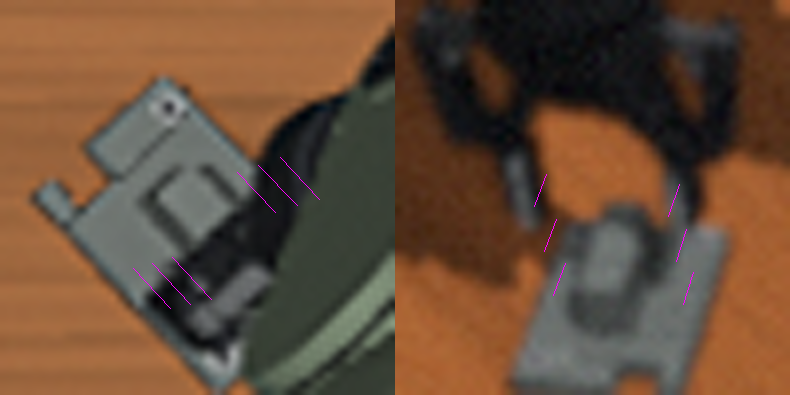

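View pics/a6r.png

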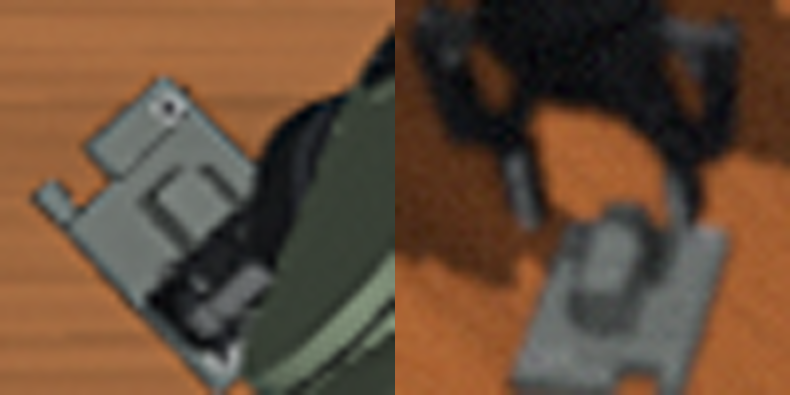

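Call:
{"method": "play_rows", "body": {
  "increments": "0 0 0 0 0 5 60;0 0 0 0 0 10 60;0 0 0 0 0 10 60"
}}

```text
clock: 5.7
position: [0.4614, -0.3662, 0.0326]
tcp_rot: [-2.869, 1.277, 0.006]
contact_force: [0.3, -0.3, -0.0]
finger_gap: 0.06
```

Run:
```python
from h import *
a=imaging.capture("scene");b=imaging.capture("top")
s=status.observe();print(s["finger_gap"],s["position"],s["contact_force"])
cv2.imwrite("pics/a7r.png",np.hstack([over(b[:,:,::-1],"top",[],(360,190),50,50,7.9),over(a[:,:,::-1],"scene",[],(160,80),50,50,7.9)]))
```

```text
0.05971998509993276 [ 0.46181854 -0.36658075  0.03338685] [ 0.79037527 -0.2723205  -0.11127031]
```

View pics/a7r.png

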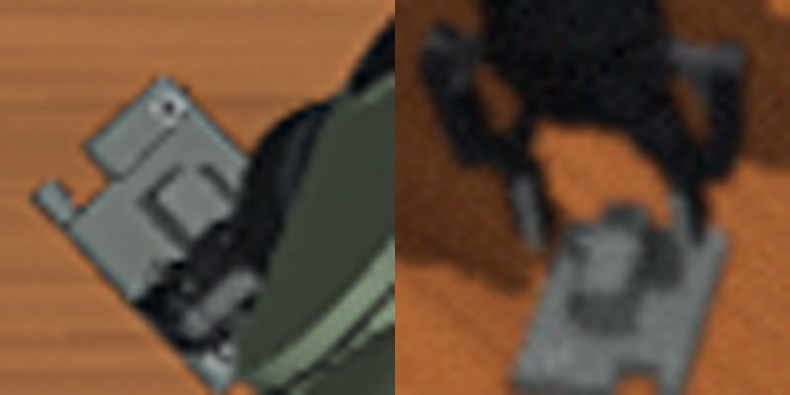

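Call:
{"method": "play_rows", "body": {
  "increments": "0 0 0 0 0 7 60;0 0 0 0 0 7 60;0 0 0 0 0 7 40;0 0 0 0 0 7 30;0 0 0 0 0 7 20;0 0 0 0 0 7 15;0 0 0 0 0 7 15;0 0 0 0 0 7 15;0 0 0 0 0 7 15"
}}

```text
clock: 6.55
position: [0.4623, -0.367, 0.0273]
tcp_rot: [-2.87, 1.277, 0.001]
contact_force: [-0.6, 0.3, 2.9]
finger_gap: 0.0204
```

Run:
```python
from h import *
a=imaging.capture("scene");b=imaging.capture("top")
s=status.observe();print(s["finger_gap"],s["position"],s["contact_force"])
cv2.imwrite("pics/a8r.png",np.hstack([over(b[:,:,::-1],"top",[],(360,190),50,50,7.9),over(a[:,:,::-1],"scene",[],(160,80),50,50,7.9)]))
```

```text
0.0202256854695413 [ 0.4622474  -0.36698968  0.02732478] [-0.72485886  0.23306449  4.29675797]
```

View pics/a8r.png

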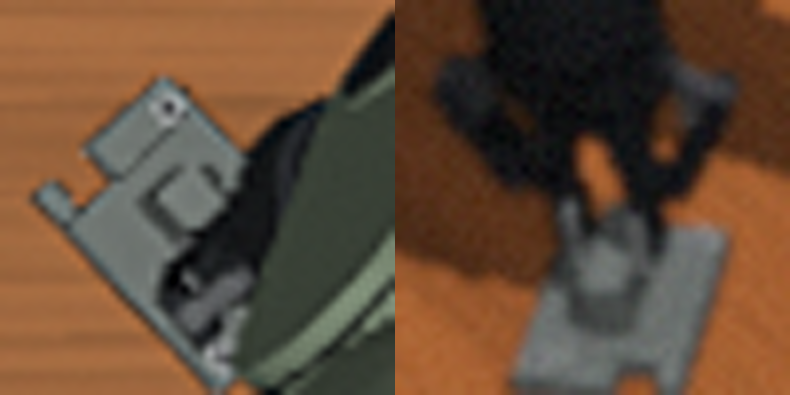

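Call:
{"method": "play_rows", "body": {
  "increments": "0 0 0 0 0 -10 10;0 0 0 0 0 -25 10;0 0 0 0 0 -45 10;0 0 0 0 0 -60 10;0 0 0 0 0 -60 10"
}}

```text
clock: 7.07
position: [0.4635, -0.368, 0.0898]
tcp_rot: [2.87, -1.277, 0.006]
contact_force: [0.5, 0.7, -2.8]
finger_gap: 0.0203
```

Run:
```python
from h import *
a=imaging.capture("scene");b=imaging.capture("top")
s=status.observe();print(s["finger_gap"],s["position"],s["contact_force"])
cv2.imwrite("pics/a9r.png",np.hstack([over(b[:,:,::-1],"top",[],(360,190),50,50,7.9),over(a[:,:,::-1],"scene",[],(155,70),50,50,7.9)]))
```

```text
0.02006415918981845 [ 0.46186298 -0.36662924  0.08674444] [-0.02213074 -0.23681977 -3.93239099]
```

View pics/a9r.png

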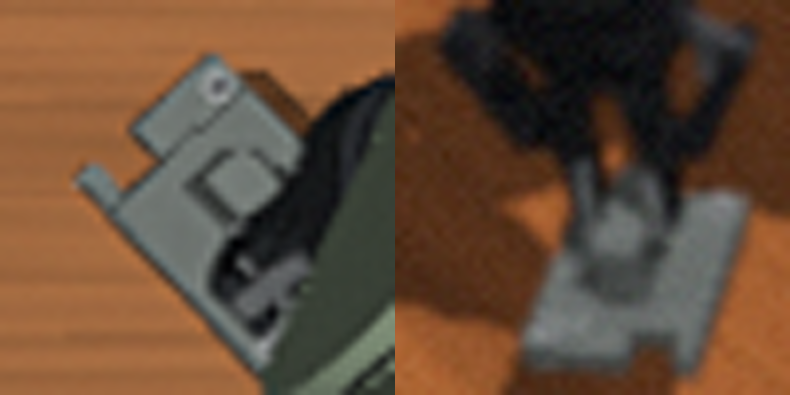

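```bash
python3 inc.py 0.5839,-0.0920,0.11,-91.1
python3 - <<'E'
from h import *
print(ray("top",(299,243),.07))
E
```

```text
t 7.17 pos [ 0.4619 -0.3666  0.0867] az -48.0 z [-0.001  0.002 -1.   ] q [-0.69  0.46  1.72  0.    0.96  0.15] F [-0.  -0.2 -3.9] gap 0.0201
turn [ 0.   0.1 43.1] shift [-122.4 -274.5  -23. ] rows>=7.2
[ 0.38343721 -0.07942959  0.07      ]
```

Call:
{"method": "play_rows", "body": {
  "increments": "0 0 0 0 0 -25 10;0 0 6 -17 -38 -25 10;0 0 12 -34 -76 -25 10;0 0 18 -51 -114 -25 10;0 0 24 -68 -152 -25 10;0 0 30 -85 -190 -25 10;0 0 36 -102 -228 -25 10;0 0 42 -118 -265 -24 10;0 0 43.1 -122.4 -274.5 -23 10;0 0 43.1 -122.4 -274.5 -23 10;0 0 43.1 -122.4 -274.5 -23 10;0 0 43.1 -122.4 -274.5 -23 10"
}}

```text
clock: 8.17
position: [0.583, -0.0929, 0.1089]
tcp_rot: [2.199, -2.241, -0.006]
contact_force: [-0.3, -0.8, -3.5]
finger_gap: 0.0203
```

```bash
python3 inc.py 0.5839,-0.0920,0.11,-91.1
python3 - <<'E'
from h import *
a=imaging.capture("scene")[:,:,::-1];b=imaging.capture("top")[:,:,::-1]
cv2.imwrite("pics/b_top.png",b);cv2.imwrite("pics/b_scene.png",a)
cv2.imwrite("pics/b1.png",np.hstack([over(b,"top",[],(270,130),60,80,6.5),over(a,"scene",[],(160,120),60,80,6.5)]))
E
```

```text
t 8.17 pos [ 0.583  -0.0929  0.1089] az -91.1 z [-0.004  0.001 -1.   ] q [-0.18  0.44  1.69  0.    1.01  1.41] F [-0.3 -0.8 -3.5] gap 0.0203
turn [0.2 0.1 0. ] shift [-0.9 -0.9 -1.1] rows>=0.0
```

View pics/b1.png

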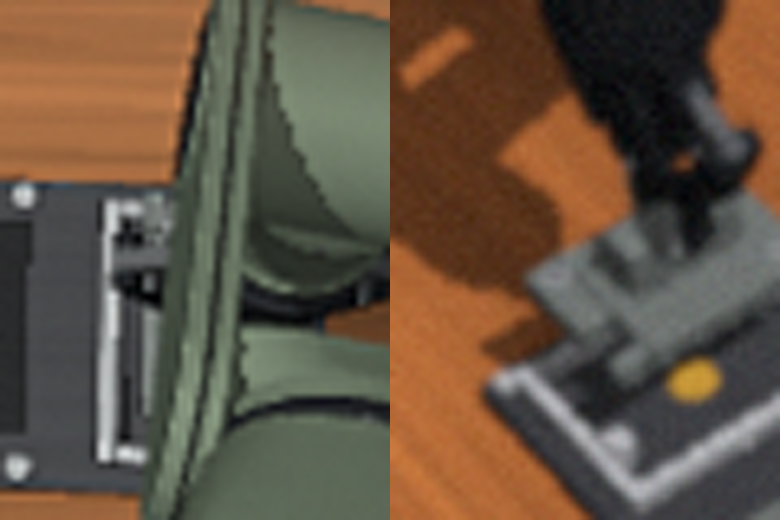

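```bash
cat > f3.py <<'E'
from h import *
import sys
g,c,rs=np.load("p.npy")
a=cv2.imread("pics/b_scene.png");b=cv2.imread("pics/b_top.png")
zu=0.0816;th=np.radians(-1.1)
r=np.array([.583,-.0929]);o=r+.004*np.array([np.cos(th),np.sin(th)])
cp=[o[0],o[1],th]
def cq(z):
    out=[[55,38],[55,28],[37,28],[37,8],[55,8],[55,-38],[-55,-38],[-55,38]]
    return [place(cp,np.c_[np.array(out)/1000,np.full(8,z+.014)]),place(cp,np.array(box(-4,0,60,22,0))/1000+[0,0,z+.044]),place(cp,np.c_[np.array(out)/1000,np.full(8,z)])]
gq=[place(g,np.array(x)/1000) for x in(box(0,-85,134,100,27),box(0,0,160,300,15),box(53,-67,12,12,31))]
cv2.imwrite("pics/b2.png",np.vstack([over(a,"scene",cq(zu)+gq,(165,130),85,70,8)]))
cv2.imwrite("pics/b3.png",np.vstack([over(b,"top",cq(zu)+gq,(265,140),70,70,8)]))
E
python3 f3.py
```

```text
(no output)
```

View pics/b2.png

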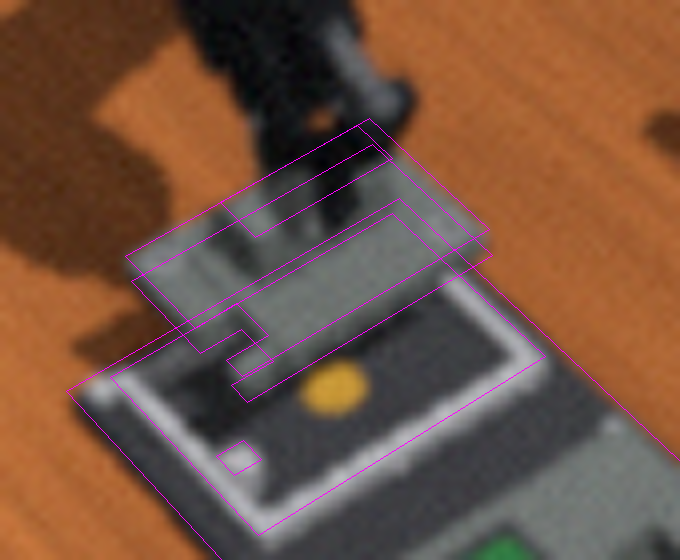

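View pics/b3.png

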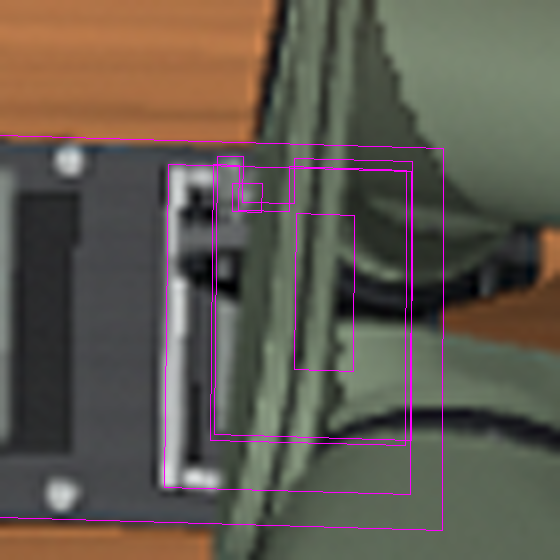

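Call:
{"method": "play_rows", "body": {
  "increments": "0.2 0 0 -0.9 -0.9 20 10;0.2 0 0 -0.9 -0.9 35 10;0.2 0 0 -0.9 -0.9 35 10;0.2 0 0 -0.9 -0.9 35 10;0.2 0 0 -0.9 -0.9 35 10;0.2 0 0 -0.9 -0.9 35 10"
}}

```text
clock: 8.77
position: [0.5858, -0.0919, 0.0764]
tcp_rot: [-2.197, 2.24, -0.004]
contact_force: [-0.6, 0.9, -2.5]
finger_gap: 0.0203
```

```bash
python3 inc.py 0.5839,-0.0920,0.043,-91.1
python3 - <<'E'
from h import *
a=imaging.capture("scene")[:,:,::-1];b=imaging.capture("top")[:,:,::-1]
cv2.imwrite("pics/b4.png",np.hstack([over(b,"top",[],(270,140),50,60,7.5),over(a,"scene",[],(170,135),55,60,7.5)]))
E
```

```text
t 8.77 pos [ 0.5858 -0.0919  0.0764] az -91.1 z [ 0.005  0.001 -1.   ] q [-0.18  0.47  1.73  0.    0.93  1.41] F [-0.6  0.9 -2.5] gap 0.0203
turn [-0.3  0.1 -0. ] shift [ 0.2  2.  33.3] rows>=0.8
```

View pics/b4.png

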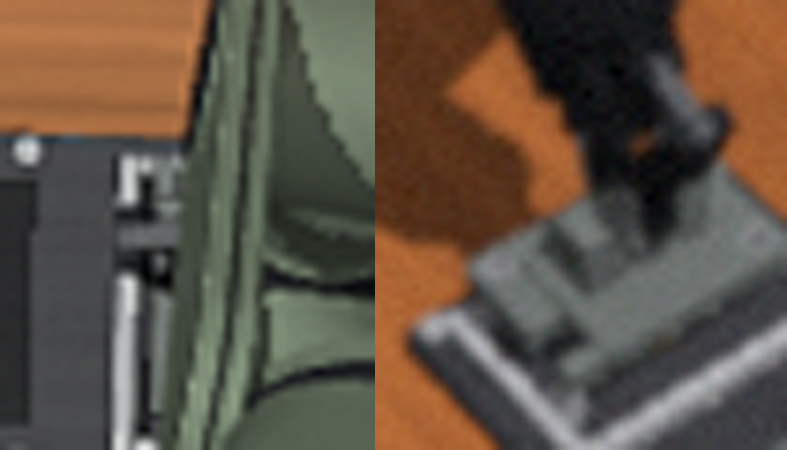

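Call:
{"method": "play_rows", "body": {
  "increments": "-0.2 0 0 0 1.5 5 10;-0.2 0 0 0 1.5 10 10;-0.2 0 0 0 1.5 14 10;-0.2 0 0 0 1.5 14 10;-0.2 0 0 0 1.5 14 10"
}}

```text
clock: 9.28
position: [0.5832, -0.0911, 0.0606]
tcp_rot: [2.2, -2.242, -0.004]
contact_force: [0.3, 0.2, -3.0]
finger_gap: 0.0204
```

```bash
python3 inc.py 0.5839,-0.0920,0.043,-91.1
python3 - <<'E'
from h import *
a=imaging.capture("scene")[:,:,::-1];b=imaging.capture("top")[:,:,::-1]
cv2.imwrite("pics/b5.png",np.hstack([over(b,"top",[],(270,140),50,60,7.5),over(a,"scene",[],(170,135),55,60,7.5)]))
E
```

```text
t 9.28 pos [ 0.5832 -0.0911  0.0606] az -91.1 z [-0.002  0.002 -1.   ] q [-0.18  0.49  1.75  0.    0.9   1.41] F [ 0.3  0.2 -3. ] gap 0.0204
turn [0.1 0.1 0. ] shift [ 0.9 -0.7 17.6] rows>=0.4
```

View pics/b5.png

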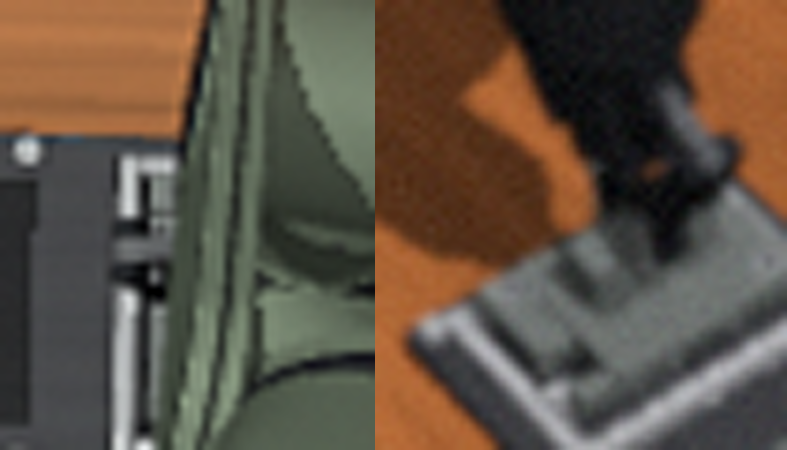

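Call:
{"method": "play_rows", "body": {
  "increments": "0 0 0 0.8 -0.3 4 10;0 0 0 0.8 -0.3 8 10;0 0 0 0.8 -0.3 12 10;0 0 0 0.8 -0.3 16 10;0 0 0 0.8 -0.3 18 10;0 0 0 0.8 -0.3 18 10"
}}

```text
clock: 9.88
position: [0.5836, -0.092, 0.0427]
tcp_rot: [2.2, -2.242, -0.004]
contact_force: [-0.1, -0.5, -3.8]
finger_gap: 0.0203
```

```bash
python3 inc.py 0.5839,-0.0920,0.043,-91.1
python3 - <<'E'
from h import *
a=imaging.capture("scene")[:,:,::-1];b=imaging.capture("top")[:,:,::-1]
cv2.imwrite("pics/b6.png",np.hstack([over(b,"top",[],(270,140),50,60,7.5),over(a,"scene",[],(170,135),55,60,7.5)]))
E
```

```text
t 9.88 pos [ 0.5836 -0.092   0.0427] az -91.1 z [-0.002  0.002 -1.   ] q [-0.18  0.51  1.76  0.    0.87  1.41] F [-0.1 -0.5 -3.8] gap 0.0203
turn [0.1 0.1 0. ] shift [-0.  -0.3 -0.3] rows>=0.0
```

View pics/b6.png

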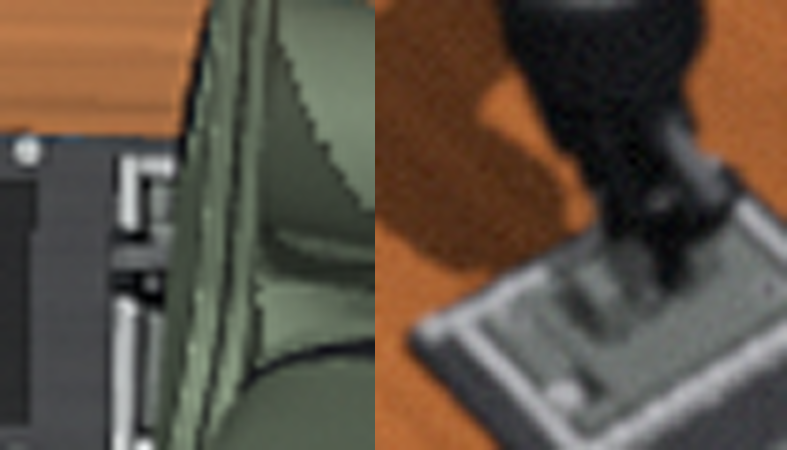

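Call:
{"method": "play_rows", "body": {
  "increments": "0 0 0 0 0 1 10;0 0 0 0 0 1.5 10;0 0 0 0 0 1.5 10"
}}

```text
clock: 10.23
position: [0.5841, -0.0921, 0.0423]
tcp_rot: [-2.2, 2.242, 0.002]
contact_force: [-0.3, 0.2, 2.2]
finger_gap: 0.02
```

Contact. Release and lift.

Call:
{"method": "play_rows", "body": {
  "increments": "0 0 0 0 0 0 35;0 0 0 0 0 0 50;0 0 0 0 0 0 50;0 0 0 0 0 0 50;0 0 0 0 0 -15 50;0 0 0 0 0 -50 50;0 0 0 0 0 -90 50;0 0 0 0 0 -130 50;0 0 0 0 0 -150 50;0 0 0 0 0 -150 50"
}}

```text
clock: 11.07
position: [0.5871, -0.0928, 0.1978]
tcp_rot: [-2.196, 2.237, -0.013]
contact_force: [0.9, 0.4, 0.5]
finger_gap: 0.0499
```

```bash
python3 inc.py 0.4789,0.3285,0.22,34 0.4789,0.3285,0.22,-56
python3 - <<'E'
from h import *
a=imaging.capture("scene")[:,:,::-1];b=imaging.capture("top")[:,:,::-1]
cv2.imwrite("pics/b7.png",np.hstack([over(b,"top",[],(260,130),50,60,7.5),over(a,"scene",[],(170,135),55,60,7.5)]))
E
```

```text
t 11.07 pos [ 0.5871 -0.0928  0.1978] az -91.1 z [ 0.011 -0.001 -1.   ] q [-0.18  0.36  1.57  0.    1.19  1.41] F [0.9 0.4 0.5] gap 0.0499
turn [  -0.3   -0.7 -125.1] shift [-419.2  115.9  -23.7] rows>=17.5
turn [ -0.6  -0.2 -35.1] shift [-419.2  115.9  -23.7] rows>=10.4
```

View pics/b7.png

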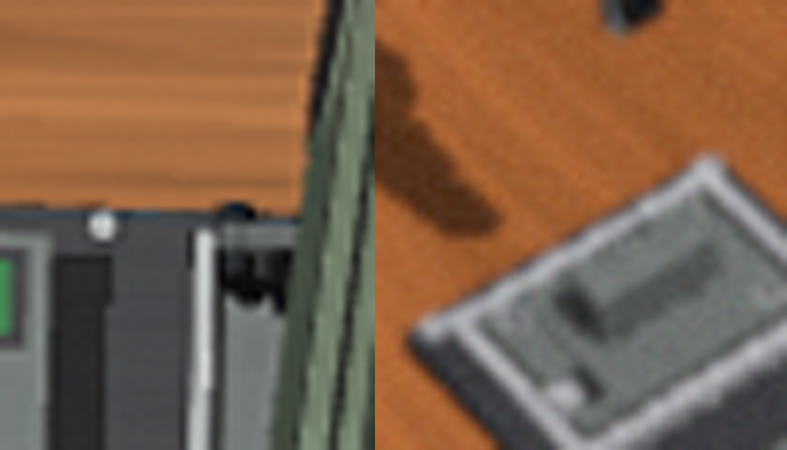

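Call:
{"method": "play_rows", "body": {
  "increments": "0 0 -3.3 -40 11 -2 60;0 0 -6.6 -80 22 -4 60;0 0 -10 -120 33 -6 60;0 0 -13 -160 44 -9 60;0 0 -17 -200 55 -11 60;0 0 -20 -240 66 -14 60;0 0 -24 -280 77 -16 60;0 0 -27 -320 88 -18 60;0 0 -30 -360 100 -20 60;0 0 -33 -396 109 -22 60;-0.5 -0.2 -35.1 -419 116 -24 60;-0.5 -0.2 -35.1 -419 116 -24 60"
}}

```text
clock: 12.17
position: [0.474, 0.3329, 0.2142]
tcp_rot: [2.775, -1.464, -0.021]
contact_force: [0.6, -0.0, 0.4]
finger_gap: 0.0599
```

Call:
{"method": "play_rows", "body": {
  "increments": "0 0 0 0 0 0 60;0 0 0 0 0 0 60;0 0 0 0 0 0 60"
}}

```text
clock: 12.42
position: [0.4759, 0.3274, 0.2153]
tcp_rot: [2.768, -1.474, -0.017]
contact_force: [-0.5, -0.4, 0.5]
finger_gap: 0.0601
```

```bash
python3 inc.py 0.4789,0.3285,0.15,-56
python3 - <<'E'
from h import *
a=imaging.capture("scene")[:,:,::-1];b=imaging.capture("top")[:,:,::-1]
cv2.imwrite("pics/c1.png",np.hstack([over(b,"top",[],(140,180),60,60,6.5),over(a,"scene",[],(310,180),60,60,6.5)]))
E
```

```text
t 12.42 pos [0.4759 0.3274 0.2153] az -56.1 z [-0.012  0.001 -1.   ] q [0.58 0.34 1.57 0.01 1.25 1.55] F [-0.5 -0.4  0.5] gap 0.0601
turn [ 0.5  0.4 -0.1] shift [ 1.3 -3.8 65.3] rows>=1.6
```

View pics/c1.png

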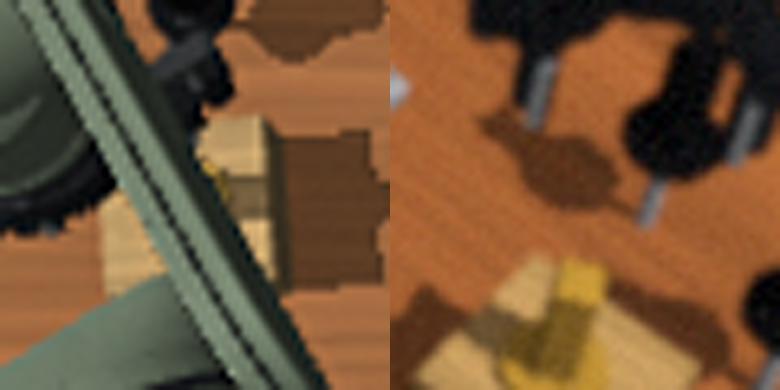

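Call:
{"method": "play_rows", "body": {
  "increments": "0.5 0.4 0 1.3 -3.8 30 60;0.5 0.4 0 1.3 -3.8 55 60;0.5 0.4 0 1.3 -3.8 55 60;0.5 0.4 0 1.3 -3.8 55 60;0.5 0.4 0 1.3 -3.8 55 60"
}}

```text
clock: 12.93
position: [0.4802, 0.33, 0.1627]
tcp_rot: [-2.771, 1.474, -0.002]
contact_force: [-0.2, 0.1, 0.1]
finger_gap: 0.0598
```

```bash
python3 inc.py 0.4789,0.3285,0.095,-56
python3 - <<'E'
from h import *
a=imaging.capture("scene")[:,:,::-1];b=imaging.capture("top")[:,:,::-1]
p=np.array(status.observe()["position"]);zz=np.array([0,0,1]);u=np.array([np.cos(np.radians(-56)),np.sin(np.radians(-56)),0])
q=[[p-zz*h-u*.03,p-zz*h+u*.03] for h in(0,.025)]+[[p,p-zz*.1]]
cv2.imwrite("pics/c2.png",np.hstack([over(b,"top",q,(140,180),60,60,6.5),over(a,"scene",q,(310,180),60,60,6.5)]))
E
```

```text
t 12.93 pos [0.4802 0.33   0.1627] az -56.0 z [ 0.002  0.002 -1.   ] q [0.58 0.38 1.65 0.   1.11 1.56] F [-0.2  0.1  0.1] gap 0.0598
turn [-0.2  0.  -0. ] shift [ 0.6  2.1 67.7] rows>=1.6
```

View pics/c2.png

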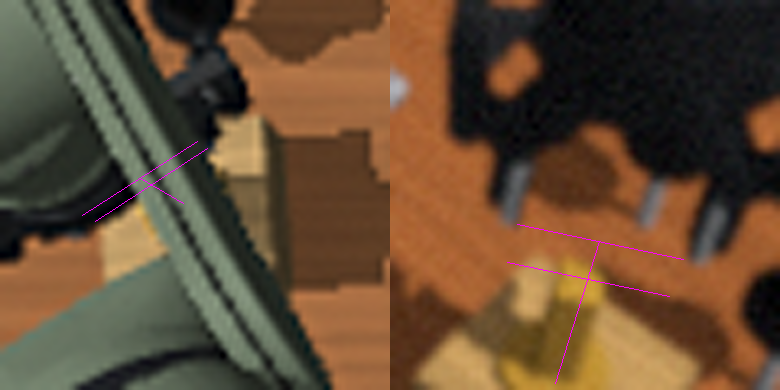

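Call:
{"method": "play_rows", "body": {
  "increments": "-0.2 0 0 0.5 1.8 25 60;-0.2 0 0 0.5 1.8 50 60;-0.2 0 0 0.5 1.8 69 60;-0.2 0 0 0.5 1.8 69 60;-0.2 0 0 0.5 1.8 69 60;-0.2 0 0 0.5 1.8 69 60"
}}

```text
clock: 13.53
position: [0.4793, 0.3294, 0.0942]
tcp_rot: [-2.773, 1.474, -0.0]
contact_force: [0.5, 0.2, 0.7]
finger_gap: 0.0602
```

```bash
python3 inc.py 0.4789,0.3285,0.093,-56
python3 - <<'E'
from h import *
a=imaging.capture("scene")[:,:,::-1];b=imaging.capture("top")[:,:,::-1]
cv2.imwrite("pics/c3.png",np.hstack([over(b,"top",[],(140,180),60,60,6.5),over(a,"scene",[],(310,190),60,60,6.5)]))
E
```

```text
t 13.53 pos [0.4793 0.3294 0.0942] az -56.0 z [ 0.001  0.001 -1.   ] q [0.58 0.44 1.74 0.   0.96 1.56] F [0.5 0.2 0.7] gap 0.0602
turn [-0.1  0.   0. ] shift [0.6 0.8 1.2] rows>=0.0
```

View pics/c3.png

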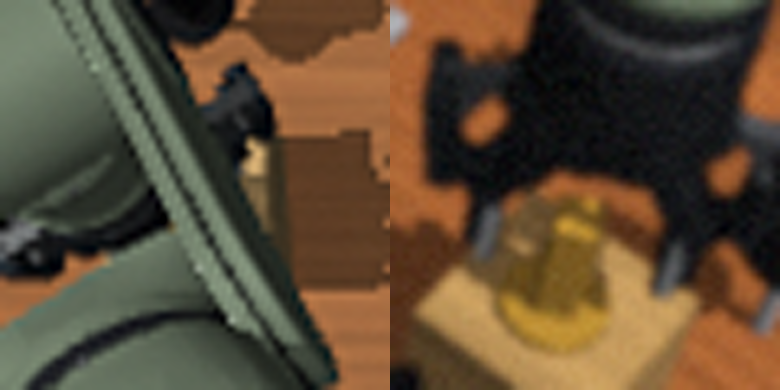

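Call:
{"method": "play_rows", "body": {
  "increments": "0 0 0 0.3 0.4 0 45;0 0 0 0.3 0.4 0 30;0 0 0 0.3 0.4 0 20;0 0 0 0.3 0.4 0 8;0 0 0 0.3 0.4 0 8;0 0 0 0.3 0.4 0 8;0 0 0 0.3 0.4 0 8;0 0 0 0.3 0.4 0 8",
  "grip_force": 60
}}

```text
clock: 14.3
position: [0.4782, 0.3284, 0.0929]
tcp_rot: [2.774, -1.474, -0.002]
contact_force: [0.6, -0.9, 5.3]
finger_gap: 0.0171
```

```bash
python3 inc.py
python3 - <<'E'
from h import *
a=imaging.capture("scene")[:,:,::-1]
cv2.imwrite("pics/c4.png",over(a,"scene",[],(310,190),60,60,8))
E
```

```text
t 14.30 pos [0.4782 0.3284 0.0929] az -56.0 z [-0.001 -0.    -1.   ] q [0.58 0.44 1.74 0.   0.96 1.56] F [ 0.6 -0.9  5.3] gap 0.0171
```

View pics/c4.png

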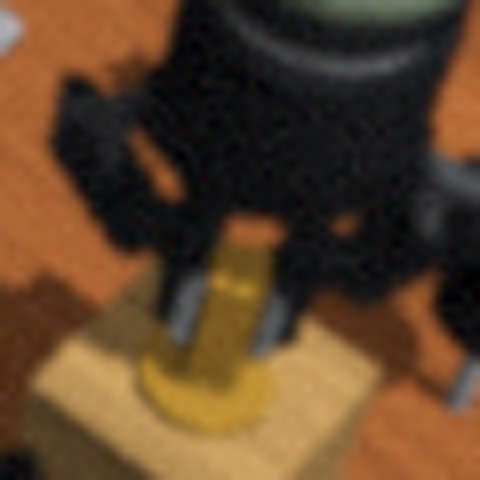

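Call:
{"method": "play_rows", "body": {
  "increments": "0 0 0 0 0 -15 8;0 0 0 0 0 -45 8;0 0 0 0 0 -80 8;0 0 0 0 0 -110 8;0 0 0 0 0 -127 8;0 0 0 0 0 -127 8;0 0 0 0 0 -127 8"
}}

```text
clock: 14.93
position: [0.4779, 0.3282, 0.2189]
tcp_rot: [2.773, -1.474, -0.003]
contact_force: [-0.4, 1.1, -2.5]
finger_gap: 0.0175
```

```bash
python3 inc.py 0.5688,0.0793,0.20,-56
python3 - <<'E'
from h import *
a=imaging.capture("scene")[:,:,::-1]
p=np.array(status.observe()["position"]);
ci=[[.022*np.cos(t),.022*np.sin(t),0] for t in np.linspace(0,6.28,24)]
o=p-[0,0,.0229]
q=[o+np.array(ci),[o,o-[0,0,.06]],o-[0,0,.06]+np.array(ci)*4/22,[o,o+[0,0,.066]]]
cv2.imwrite("pics/c5.png",np.hstack([over(a,"scene",q,(320,160),50,60,8),over(a,"scene",[],(320,160),50,60,8)]))
E
```

```text
t 14.93 pos [0.4779 0.3282 0.2189] az -56.0 z [-0.002 -0.001 -1.   ] q [0.58 0.33 1.56 0.   1.25 1.56] F [-0.4  1.1 -2.5] gap 0.0175
turn [0.1 0.  0. ] shift [257.1  63.9  18.8] rows>=6.4
```

View pics/c5.png

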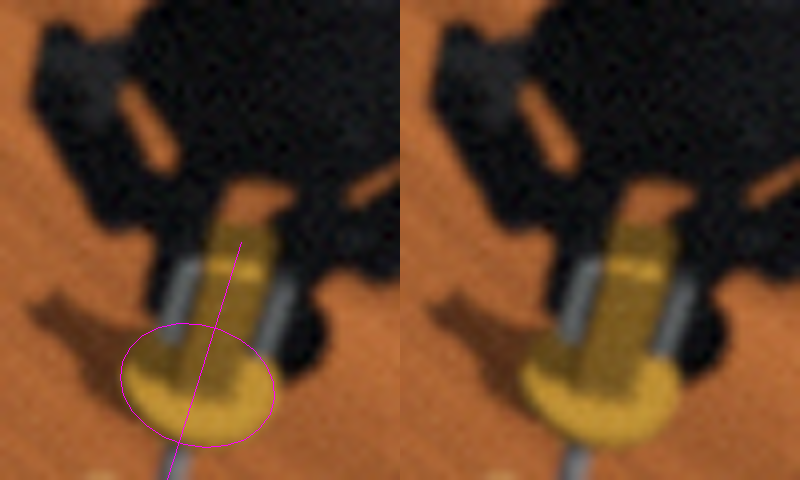

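Call:
{"method": "play_rows", "body": {
  "increments": "0 0 0 35 9 5 8;0 0 0 72 18 10 8;0 0 0 110 27 18 8;0 0 0 148 37 19 8;0 0 0 186 46 19 8;0 0 0 222 55 19 8;0 0 0 245 61 19 8;0 0 0 257 64 19 8;0 0 0 257 64 19 8;0 0 0 257 64 19 8;0 0 0 257 64 19 8;0 0 0 257 64 19 8"
}}

```text
clock: 15.98
position: [0.5682, 0.0809, 0.1998]
tcp_rot: [2.774, -1.471, -0.004]
contact_force: [-0.4, 0.4, -1.5]
finger_gap: 0.0172
```

```bash
python3 inc.py 0.5688,0.0793,0.165,-56
```

```text
t 15.98 pos [0.5682 0.0809 0.1998] az -55.9 z [-0.003 -0.    -1.   ] q [0.12 0.34 1.61 0.   1.2  1.1 ] F [-0.4  0.4 -1.5] gap 0.0172
turn [0.2 0.1 0.1] shift [ 1.7  0.3 34.8] rows>=0.8
```

Call:
{"method": "play_rows", "body": {
  "increments": "0.1 0 0 1.5 0 15 8;0.1 0 0 1.5 0 30 8;0.1 0 0 1.5 0 36 8;0.1 0 0 1.5 0 36 8;0.1 0 0 1.5 0 36 8;0.1 0 0 1.5 0 36 8"
}}

```text
clock: 16.48
position: [0.5701, 0.0787, 0.1652]
tcp_rot: [-2.774, 1.473, -0.001]
contact_force: [-0.7, 0.5, -1.4]
finger_gap: 0.0174
```

```bash
python3 inc.py 0.5688,0.0793,0.125,-56;python3 - <<'E'
from h import *
a=imaging.capture("scene")[:,:,::-1];b=imaging.capture("top")[:,:,::-1]
g=np.load("p.npy")[0]
p=np.array(status.observe()["position"])
q=[[p,p-[0,0,.083]],place(g,np.array(box(-22.5,86,22,22,60))/1000)]
cv2.imwrite("pics/d1.png",np.hstack([over(a,"scene",q,(215,160),50,60,8),over(a,"scene",[],(215,160),50,60,8)]))
E
```

```text
t 16.48 pos [0.5701 0.0787 0.1652] az -55.9 z [ 0.001  0.001 -1.   ] q [0.12 0.37 1.66 0.   1.12 1.09] F [-0.7  0.5 -1.4] gap 0.0174
turn [-0.1 -0.   0.1] shift [-1.2  0.8 40.2] rows>=1.0
```

View pics/d1.png

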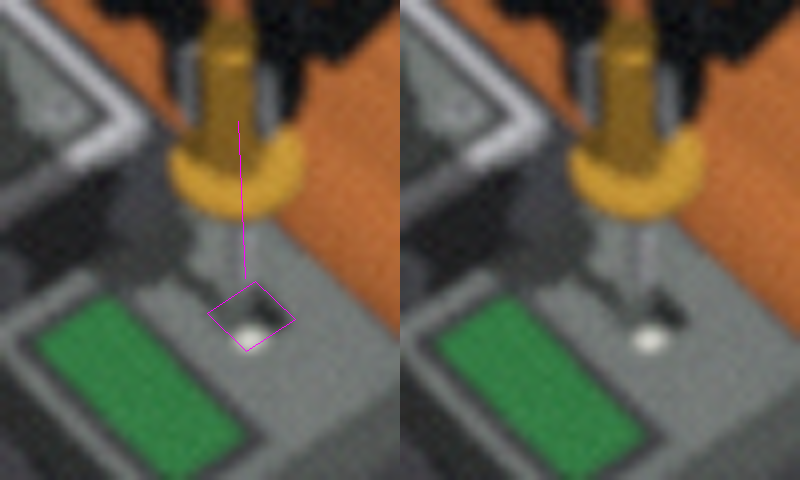

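Call:
{"method": "play_rows", "body": {
  "increments": "0 0 0 -1 0.6 15 8;0 0 0 -1 0.6 28 8;0 0 0 -1 0.6 35 8;0 0 0 -1 0.6 35 8;0 0 0 -1 0.6 35 8"
}}

```text
clock: 17.0
position: [0.5688, 0.0787, 0.1295]
tcp_rot: [-2.774, 1.474, 0.001]
contact_force: [0.3, 0.4, -0.6]
finger_gap: 0.0174
```

```bash
python3 inc.py 0.5688,0.0793,0.118,-56;python3 - <<'E'
from h import *
a=imaging.capture("scene")[:,:,::-1]
cv2.imwrite("pics/d2.png",over(a,"scene",[],(215,160),50,60,8))
E
```

```text
t 17.00 pos [0.5688 0.0787 0.1295] az -56.0 z [-0.  0. -1.] q [0.12 0.4  1.71 0.   1.04 1.09] F [ 0.3  0.4 -0.6] gap 0.0174
turn [0. 0. 0.] shift [-0.5 -0.4 11.5] rows>=0.3
```

View pics/d2.png

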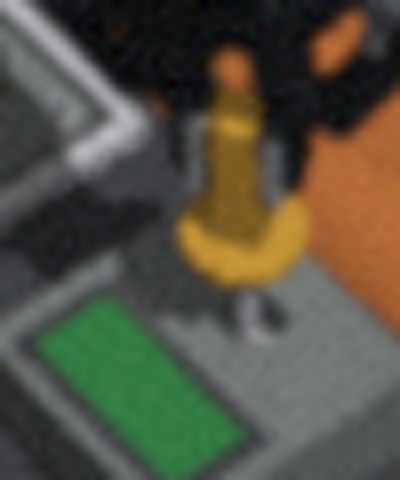

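Tip is inside the recess, above the button. Press.

Call:
{"method": "play_rows", "body": {
  "increments": "0 0 0 -0.3 -0.3 4 8;0 0 0 -0.3 -0.3 8 8;0 0 0 -0.3 -0.3 11.5 8;0 0 0 -0.3 -0.3 11.5 8"
}}

```text
clock: 17.38
position: [0.5697, 0.0793, 0.1182]
tcp_rot: [-2.773, 1.474, -0.002]
contact_force: [0.9, 0.1, 3.6]
finger_gap: 0.0173
```

Call:
{"method": "play_rows", "body": {
  "increments": "0 0 0 0 0 1.5 8;0 0 0 0 0 2 8;0 0 0 0 0 2 8"
}}

```text
clock: 17.63
position: [0.5698, 0.0793, 0.1178]
tcp_rot: [-2.772, 1.473, -0.003]
contact_force: [-0.2, 0.4, 9.6]
finger_gap: 0.0172
```

Call:
{"method": "play_rows", "body": {
  "increments": "0 0 0 0 0 0 8;0 0 0 0 0 0 8;0 0 0 0 0 0 8;0 0 0 0 0 -12 8;0 0 0 0 0 -30 8;0 0 0 0 0 -60 8;0 0 0 0 0 -82 8;0 0 0 0 0 -82 8;0 0 0 0 0 -82 8"
}}

```text
clock: 18.38
position: [0.5688, 0.0791, 0.1983]
tcp_rot: [-2.774, 1.474, -0.0]
contact_force: [0.6, 0.4, -2.4]
finger_gap: 0.0171
```

```bash
python3 inc.py 0.4782,0.3284,0.21,-56;python3 - <<'E'
from h import *
a=imaging.capture("scene")[:,:,::-1]
p=np.array(status.observe()["position"]);
ci=[[.022*np.cos(t),.022*np.sin(t),0] for t in np.linspace(0,6.28,24)]
o=p-[0,0,.0229]
q=[o+np.array(ci),[o,o-[0,0,.06]],o-[0,0,.06]+np.array(ci)*4/22,[o,o+[0,0,.066]]]
cv2.imwrite("pics/d3.png",np.hstack([over(a,"scene",q,(215,130),50,70,8),over(a,"scene",[],(215,130),50,70,8)]))
E
```

```text
t 18.38 pos [0.5688 0.0791 0.1983] az -56.0 z [ 0.  0. -1.] q [0.12 0.34 1.61 0.   1.19 1.09] F [ 0.6  0.4 -2.4] gap 0.0171
turn [-0.  0.  0.] shift [-257.3  -64.5  -11.6] rows>=6.4
```

View pics/d3.png

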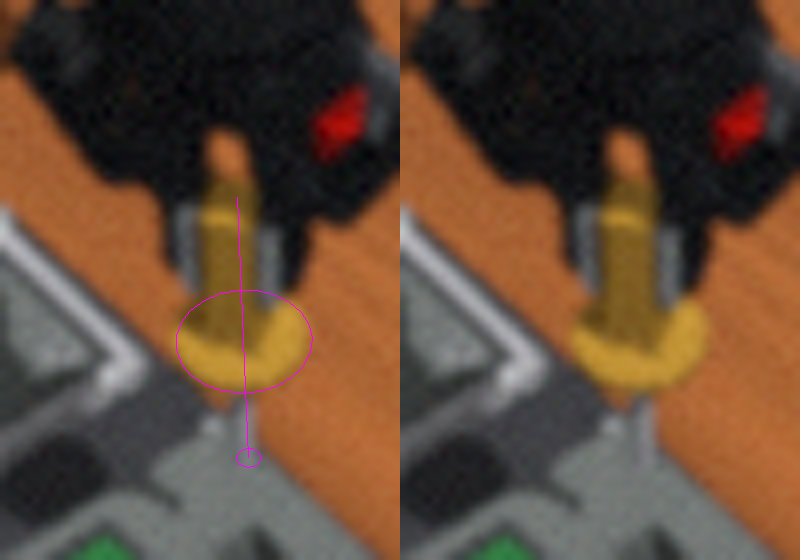

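Call:
{"method": "play_rows", "body": {
  "increments": "0 0 0 -35 -9 -6 8;0 0 0 -72 -18 -14 8;0 0 0 -110 -27 -16 8;0 0 0 -148 -37 -16 8;0 0 0 -186 -46 -16 8;0 0 0 -222 -55 -16 8;0 0 0 -245 -61 -14 8;0 0 0 -257 -64.5 -12 8;0 0 0 -257 -64.5 -12 8;0 0 0 -257 -64.5 -12 8;0 0 0 -257 -64.5 -12 8;0 0 0 -257 -64.5 -12 8"
}}

```text
clock: 19.43
position: [0.4789, 0.3267, 0.2096]
tcp_rot: [2.772, -1.476, -0.001]
contact_force: [-0.1, 0.9, -0.3]
finger_gap: 0.017
```

```bash
python3 inc.py 0.4785,0.3284,0.165,-56
```

```text
t 19.43 pos [0.4789 0.3267 0.2096] az -56.1 z [-0.001 -0.001 -1.   ] q [0.58 0.34 1.58 0.   1.22 1.56] F [-0.1  0.9 -0.3] gap 0.0170
turn [ 0.1  0.  -0.1] shift [-1.6 -0.7 44.6] rows>=1.1
```

Call:
{"method": "play_rows", "body": {
  "increments": "0 0 0 -1.3 -0.5 15 8;0 0 0 -1.3 -0.5 30 8;0 0 0 -1.3 -0.5 44 8;0 0 0 -1.3 -0.5 44 8;0 0 0 -1.3 -0.5 44 8;0 0 0 -1.3 -0.5 44 8"
}}

```text
clock: 19.93
position: [0.4789, 0.3292, 0.1669]
tcp_rot: [-2.772, 1.475, -0.0]
contact_force: [0.6, 1.1, -1.0]
finger_gap: 0.0172
```

```bash
python3 inc.py 0.4785,0.3284,0.094,-56;python3 - <<'E'
from h import *
a=imaging.capture("scene")[:,:,::-1]
cv2.imwrite("pics/e1.png",over(a,"scene",[],(310,185),60,70,8))
E
```

```text
t 19.93 pos [0.4789 0.3292 0.1669] az -56.0 z [ 0.001  0.001 -1.   ] q [0.58 0.37 1.64 0.   1.13 1.56] F [ 0.6  1.1 -1. ] gap 0.0172
turn [-0.1  0.  -0. ] shift [ 0.5  0.8 72.9] rows>=1.7
```

View pics/e1.png

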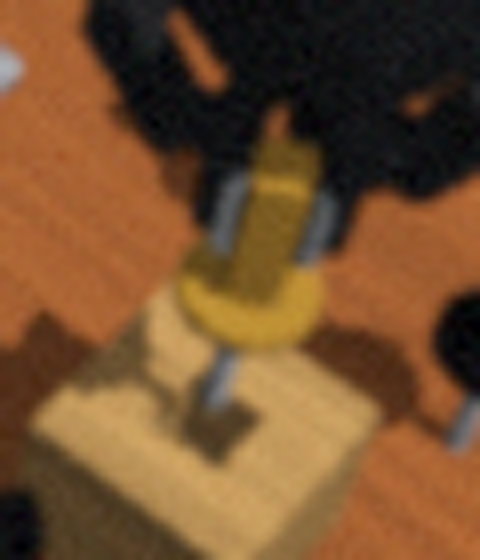

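Tip at (215,400) sits centrally above the hole (220,430). Lower.

Call:
{"method": "play_rows", "body": {
  "increments": "0 0 0 0.3 0.5 15 8;0 0 0 0.3 0.5 30 8;0 0 0 0.3 0.5 45 8;0 0 0 0.3 0.5 58 8;0 0 0 0.3 0.5 66 8;0 0 0 0.3 0.5 70 8;0 0 0 0.3 0.5 72 8;0 0 0 0.3 0.5 72 8"
}}

```text
clock: 20.65
position: [0.4781, 0.3292, 0.0944]
tcp_rot: [-2.773, 1.474, 0.001]
contact_force: [-0.1, 0.7, -1.7]
finger_gap: 0.0174
```

Call:
{"method": "play_rows", "body": {
  "increments": "0 0 0 0 0 1 8;0 0 0 0 0 2 8;0 0 0 0 0 2 8;0 0 0 0 0 2 8"
}}

```text
clock: 20.98
position: [0.4783, 0.3295, 0.093]
tcp_rot: [-2.773, 1.473, -0.0]
contact_force: [1.0, 0.2, 3.6]
finger_gap: 0.0169
```

Call:
{"method": "play_rows", "body": {
  "increments": "0 0 0 0 0 -0.5 22;0 0 0 0 0 -0.5 35;0 0 0 0 0 -0.5 55;0 0 0 0 0 -0.5 60;0 0 0 0 0 -0.5 60;0 0 0 0 0 -10 60;0 0 0 0 0 -35 60;0 0 0 0 0 -70 60;0 0 0 0 0 -110 60;0 0 0 0 0 -140 60;0 0 0 0 0 -140 60"
}}

```text
clock: 21.9
position: [0.4808, 0.3309, 0.2402]
tcp_rot: [-2.763, 1.468, -0.01]
contact_force: [0.6, 0.2, 1.4]
finger_gap: 0.0598
```

```bash
python3 inc.py 0.40,0.0,0.3,-56
```

```text
t 21.90 pos [0.4808 0.3309 0.2402] az -56.0 z [ 0.012  0.008 -1.   ] q [0.58 0.32 1.53 0.   1.28 1.56] F [0.6 0.2 1.4] gap 0.0598
turn [-0.8  0.   0. ] shift [229.1 251.2 -63.6] rows>=8.3
```

```bash
python3 inc.py 0.22,0.50,0.26,-20
```

```text
t 21.90 pos [0.4808 0.3309 0.2402] az -56.0 z [ 0.012  0.008 -1.   ] q [0.58 0.32 1.53 0.   1.28 1.56] F [0.6 0.2 1.4] gap 0.0598
turn [ -0.8  -0.2 -36. ] shift [-286.   121.3  -21.5] rows>=7.5
```

Call:
{"method": "play_rows", "body": {
  "increments": "0 0 0 -30 13 -10 60;0 0 -7 -65 27 -21 60;0 0 -14 -100 42 -21 60;0 0 -20 -140 59 -21 60;0 0 -26 -180 76 -21 60;0 0 -32 -220 93 -21 60;0 0 -36 -258 110 -21 60;0 0 -36 -286 121 -21 60;0 0 -36 -286 121 -21 60;0 0 -36 -286 121 -21 60"
}}

```text
clock: 22.73
position: [0.216, 0.499, 0.2532]
tcp_rot: [-3.095, 0.539, 0.001]
contact_force: [-0.2, -1.3, -0.3]
finger_gap: 0.0599
```

Run:
```python
from h import *
a=imaging.capture("scene")[:,:,::-1];b=imaging.capture("top")[:,:,::-1]
cv2.imwrite("pics/z_s.png",a);cv2.imwrite("pics/z_t.png",b)
g,c,rs=np.load("p.npy")
cv2.imwrite("pics/z1.png",np.vstack([np.hstack([over(b,"top",[],(145,185),50,50,7),over(a,"scene",[],(310,205),55,50,7)]),np.hstack([over(b,"top",[],(222,153),55,50,7),over(b,"top",[],(275,150),50,50,7)])]))
cv2.imwrite("pics/z2.png",np.hstack([over(a,"scene",[],(170,145),110,80,7)]))
```

```text
(no output)
```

View pics/z1.png

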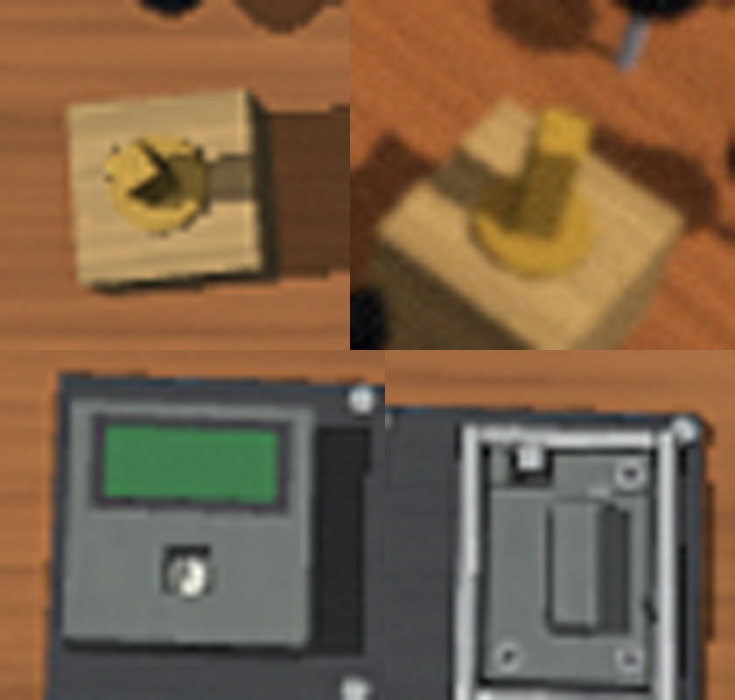

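View pics/z2.png

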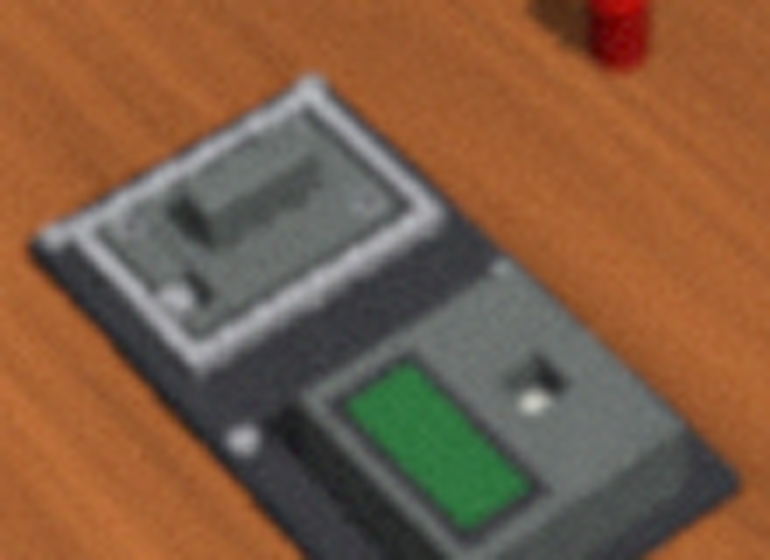

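View pics/z_t.png

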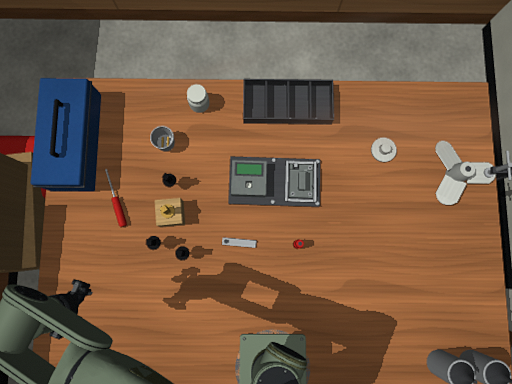

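```bash
python3 -c "
from cell import order
print(order.sign_off())"
```

```text
the job is handed in; nothing more can be done
None
```

The job is done and handed in at about 22.8 s of the 58 s. No verdict came back.

- **Cap:** it lies flat in the nest with its notch over the key. The last pictures from both cameras show it inside the walls.
- **Zero button:** I pressed it with the stylus tip until it hit its stop. The force rose from 3.6 to 9.6 N over the last 0.4 mm, and by arm height the tip was about 35 mm above the bench, the full-press level. I held it pressed for about half a second. The last pictures show the button looking as it did before.
- **Stylus:** it hangs upright in the oak rest again, flange flat on the block, and the gripper is clear of everything.
- **Other things on the bench:** they look unmoved in the last top view.

**Failed and disagreeing checks:**
- **First grasp missed:** the first close on the cap's rib caught nothing, because in the pictures the fingertips stood well above the height the tool data gives. I went by the pictures and the force readings from then on. The second grasp, about 17 mm lower, held.
- **Small measuring errors:** the scene camera was off by about 1 pixel from my model, and the finger opening read 1–2 mm too small. Both were well inside the clearances.

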